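# Turn label-down plates over in a twist chute, then scan them

## Robot

A 6-joint arm with a two-finger parallel gripper is mounted at the origin on a cart in front of the work surface, level with it; the furniture and walls round the work are solid. World frame = base frame: x ahead of the robot, y to its left, z up, the work surface at z = 0. Lengths are in mm, angles in rad, forces in N, time in s.
With the tool pointing down it reaches from about 400 to 925 mm from the base axis. Payload 3.4 kg.
Tool frame: the origin (TCP) lies between the finger pads; the fingertips stand 8 mm ahead of it and the grasp point (between the pads) lies 11 mm behind it; z points along the fingers, y is the direction in which the jaws open and shut (so a half turn about z gives the same grasp; the last joint's range is limited). The gripper opens to 85 mm and grips with 20 to 120 N. Pads are 22 mm wide; open, the fingers measure 114 mm over their backs; the gripper's body (76 mm by 85 mm) begins 54 mm behind the grasp point. The pads swing forward as they close: fully open they stand 13 mm farther back than shut.
Start: joints at [-0.073, 0.307, 1.506, -0, 1.328, -0.073], TCP at [575.005, -0.025, 239.305] pointing down, gripper open.
Joint ranges: [-3.12, 3.12], [-1.05, 2.28], [0.14, 2.33], [-1.42, 4.57], [0.1, 2.73], [-2.68, 2.68]. Speed limits (rad/s): [2.57, 2.57, 3.14, 3.14, 3.14, 3.14].

## Interface

Orientations are given as a unit quaternion [w, x, y, z].
In Python, from workcell import read_state, optics, job gives the robot as it stands.
- The arm moves only by the tool jog_arm, never from a script. Its argument "rows" is one flat list of numbers, 6 for each row, row after row: the shift along the tool's x, y, z in m, then the turn, a rotation vector about the tool's x, y, z in rad. In form: [x, y, z, ax, ay, az, x, y, z, ax, ay, az, ...]. A call has 1 to 20 rows; each row is the pose to reach, as a shift and turn from the pose commanded when the call began, along the tool's axes at that moment; what a row does not reach only later rows make up. A row lasts 1/10 s, in which the tool goes at most 50 mm and 8.59 degrees, less where a joint would pass 70% of its speed; a pose out of reach is approached as far as the arm can. A call with a gripper value outside its range is refused whole. "jaw" is the opening, from 0 (shut) to 1 (fully open), set as the call begins (left out, the last holds). The fingers move at their own pace and stop on an object; the grip force is fixed at half the most. Time passes only in rows, so rows that repeat a pose let the fingers close. It gives the time, the measured TCP pose, the force and the opening at its end, in the units of the state.
- read_state(): the state, without advancing time (a new reading comes with each control period).
- optics.get_image(name): name is "scene" or "side" or "wrist"; returns (picture, depth): 480x640x3 uint8, blue, green, red; 480x640 float32, mm along the optical axis (not along the pixel's ray), 0 where there is no reading.
- optics.get_calibration(name): a dict with "fov_y" (degrees; the focal length in pixels is half the picture's height over the tangent of half this angle, whatever the lens; pixels are square), "cx", "cy" (the principal point, pixels), "R" (3x3) and "t" (3): a world point X has camera coordinates R X + t. Camera axes: x right, y down, z forward; pixel columns grow to the right and rows downward; lengths in mm; the calibration is good to about 2 mm. A picture is of the moment at which its call begins: read the wrist's pose just before it. get_calibration takes no time and is no camera call; for the wrist camera it gives the pose at the moment of the call.
- job.close_job(): hands the job in, once; it reports no verdict.
The state is a dict: "clock": time; "q": joint angles; "qd": joint speeds; "joint_torque": joint torques, N m; "tcp_pos": TCP position; "orientation": TCP orientation; "force": force on the tool from outside, world axes, zero at the start; "ft_torque": the same for the moment, N m; "finger_gap": finger opening in mm.
Only numpy, scipy, OpenCV 4.12 (cv2) and the standard library are available. Lean on these libraries where they do the work, as an engineer would, in place of code of your own. Each camera call takes 0.05 s, during which the arm holds its last target. There are 200 camera calls.

## Task

The clamp plates on the bench lie with their bar labels underneath. One at a time, in the order blue, yellow, red (as many as there are), drop each through the twisted rod chute so that it comes out label up, and lay it flat on the green mat, label up, clear of the others. When all lie there, take the hand scanner, hold it still for about a second with its window a hand's breadth above each label, pointing straight down at it, in the same order, and put the scanner back on its rest, seated as it was; leave the bottles, the jar and the roller alone.

Things in the scene. Friction and masses are not known exactly. Their poses are not given: they have to be found in the camera images.
- blue_centre (a point): Centre of the blue clamp plate, 80 x 42 x 8 mm (x, y, z), 65 g; a black and white bar label in the middle of its -z face, two bolt holes. It starts flat on the bench, label underneath (own z up); label up means own z straight down. It may be absent
- yellow_centre (a point): Centre of the yellow clamp plate, 80 x 42 x 8 mm (x, y, z), 65 g; a black and white bar label in the middle of its -z face, two bolt holes. It starts flat on the bench, label underneath (own z up); label up means own z straight down. It may be absent
- red_centre (a point): Centre of the red clamp plate, 80 x 42 x 8 mm (x, y, z), 65 g; a black and white bar label in the middle of its -z face, two bolt holes. It starts flat on the bench, label underneath (own z up); label up means own z straight down. It may be absent
- blue_plate: The blue plate again, with its origin at the middle of its label face (4 mm from its centre along own -z)
- yellow_plate: The yellow plate again, with its origin at the middle of its label face (4 mm from its centre along own -z)
- red_plate: The red plate again, with its origin at the middle of its label face (4 mm from its centre along own -z)
- ramp_place (a point): Middle of the bare loading ramp, on its top face; lay a plate's middle here, long side downhill. The ramp falls towards chute -x at 0.70 rad, is 126 mm long but only 26 mm wide, open on both sides for the fingers. Let go flat on the slope, at most 10 mm above it, within 4 mm sideways and 0.08 rad of straight. Rods of the mouth begin 30 mm downhill at the sides, 58 mm downhill above, 50 mm high
- cage_middle (a point): Middle of the twisted cage: a slot 48 x 34 mm inside, of 6 mm steel rods, that turns half a turn about its sloping axis over 240 mm. Plates pass within 15 mm of this point
- pickup_place (a point): On the level floor of the chute's low end, 30 mm above the bench. A plate stops with its centre within 10 mm of this point (now and then up to 30 mm up the chute), long side along chute x (within 0.25 rad). Both sides are open for fingers from 30 mm towards the stop to 32 mm up the chute; beyond stand the stop, 58 mm, and sheet sides, up to 60 mm above the bench
- mat: Green mat fixed on the bench, 120 x 270 x 2 mm (x, y, z), origin at the centre of its underside; the plates shall lie on it whole, side by side along y
- scanner_grip (a point): Hand scanner, grey handle 34 mm wide (y) and 30 mm high (z) with a black head 52 mm wide at its +x end, 168 mm long, 160 g; this point is in the middle of the handle at its centre of mass. Grip it across y from above. At the start it lies on its rest, own z up
- scan_window (a point): Middle of the scanner's window, on the underside of the head, 50 mm along the scanner's own +x and 20 mm below scanner_grip; it looks along the scanner's own -z
- scanner: The scanner again, with its origin 10 mm behind (-x) and 23 mm below scanner_grip
- rest_place (a point): Where scanner_grip lies, 45 mm above the bench, when the scanner sits on its fixed black and grey rest, head to +x (x along the rest, z up). Saddles 50 mm ahead and 70 mm behind have side ears up to 44 mm above the bench that leave about 4 mm on each side; between them both sides are free for fingers above 6 mm
- oil_bottle: Green oil bottle, 45 x 150 mm, bystander
- water_bottle: Water bottle, 65 x 205 mm, bystander
- paste_jar: White jar with blue lid, 56 x 70 mm, bystander
- roller: Black roller, 33 x 38 mm, bystander
- chute: Fixed turnover chute of steel rods. Its axes, shared by its three points: x level from the low to the high end, y across, z up. A plate let go on the loading ramp at the high end slides by itself through the twisted cage in about half a second and stops at the low end with its underside up. Origin on the bench under pickup_place
Mind the look-alikes: they are no part of the job. There is more than one size of the blue_plate; the job needs the larger.

How it is judged (in metres and radians):
On the way, in this order (a step that is already met when the one before it is completed fails the run):
1. the blue plate is inside the twisted cage (distance between blue_centre and cage_middle below 0.045 m).
2. the blue plate has come to rest, label up and released, on the pick-up place of the chute (x of blue_centre in the frame of pickup_place between -0.02 and 0.04 m and y of blue_centre in the frame of pickup_place between -0.02 and 0.02 m and z of blue_centre in the frame of pickup_place between 0 and 0.012 m and angle between blue_centre's own z axis and vertical above 2.9 rad and linear speed of blue_plate below 0.05 m/s and contact force between the fingers and blue_plate below 0.1 N), for 0.2 s.
3. the yellow plate is inside the twisted cage (distance between yellow_centre and cage_middle below 0.045 m).
4. the yellow plate has come to rest, label up and released, on the pick-up place of the chute (x of yellow_centre in the frame of pickup_place between -0.02 and 0.04 m and y of yellow_centre in the frame of pickup_place between -0.02 and 0.02 m and z of yellow_centre in the frame of pickup_place between 0 and 0.012 m and angle between yellow_centre's own z axis and vertical above 2.9 rad and linear speed of yellow_plate below 0.05 m/s and contact force between the fingers and yellow_plate below 0.1 N), for 0.2 s.
5. the red plate is inside the twisted cage (distance between red_centre and cage_middle below 0.045 m).
6. the red plate has come to rest, label up and released, on the pick-up place of the chute (x of red_centre in the frame of pickup_place between -0.02 and 0.04 m and y of red_centre in the frame of pickup_place between -0.02 and 0.02 m and z of red_centre in the frame of pickup_place between 0 and 0.012 m and angle between red_centre's own z axis and vertical above 2.9 rad and linear speed of red_plate below 0.05 m/s and contact force between the fingers and red_plate below 0.1 N), for 0.2 s.
7. all the plates lie label up on the mat, released (x of blue_centre in the frame of mat between -0.06 and 0.06 m and y of blue_centre in the frame of mat between -0.135 and 0.135 m and height (world z) of each of blue_centre, yellow_centre, red_centre below 0.013 m and angle between each of blue_centre, yellow_centre, red_centre's own z axis and vertical above 2.9 rad and x of yellow_centre in the frame of mat between -0.06 and 0.06 m and y of yellow_centre in the frame of mat between -0.135 and 0.135 m and x of red_centre in the frame of mat between -0.06 and 0.06 m and y of red_centre in the frame of mat between -0.135 and 0.135 m and contact force between the fingers and blue_plate below 0.1 N and contact force between the fingers and yellow_plate below 0.1 N and contact force between the fingers and red_plate below 0.1 N), for 0.3 s.
8. the scanner's window is held 40 to 160 mm above the blue plate on the mat, aimed at its label (within 20 mm of the middle) (x of blue_centre in the frame of mat between -0.06 and 0.06 m and y of blue_centre in the frame of mat between -0.135 and 0.135 m and height (world z) of blue_centre below 0.013 m and angle between blue_centre's own z axis and vertical above 2.9 rad and x of blue_centre in the frame of scan_window between -0.02 and 0.02 m and y of blue_centre in the frame of scan_window between -0.02 and 0.02 m and z of blue_centre in the frame of scan_window between -0.16 and -0.04 m), for 0.8 s.
9. the scanner's window is held 40 to 160 mm above the yellow plate on the mat, aimed at its label (within 20 mm of the middle) (x of yellow_centre in the frame of mat between -0.06 and 0.06 m and y of yellow_centre in the frame of mat between -0.135 and 0.135 m and height (world z) of yellow_centre below 0.013 m and angle between yellow_centre's own z axis and vertical above 2.9 rad and x of yellow_centre in the frame of scan_window between -0.02 and 0.02 m and y of yellow_centre in the frame of scan_window between -0.02 and 0.02 m and z of yellow_centre in the frame of scan_window between -0.16 and -0.04 m), for 0.8 s.
10. the scanner's window is held 40 to 160 mm above the red plate on the mat, aimed at its label (within 20 mm of the middle) (x of red_centre in the frame of mat between -0.06 and 0.06 m and y of red_centre in the frame of mat between -0.135 and 0.135 m and height (world z) of red_centre below 0.013 m and angle between red_centre's own z axis and vertical above 2.9 rad and x of red_centre in the frame of scan_window between -0.02 and 0.02 m and y of red_centre in the frame of scan_window between -0.02 and 0.02 m and z of red_centre in the frame of scan_window between -0.16 and -0.04 m), for 0.8 s.
At the end, for the whole second after the job is handed in: Every plate present lies at rest on the mat, label up (within about 0.24 rad), its centre within the mat's outline and not on top of another plate; the scanner lies at rest on its rest, within 12 mm of its place, head the right way round, level (x of blue_centre in the frame of mat between -0.06 and 0.06 m and y of blue_centre in the frame of mat between -0.135 and 0.135 m and height (world z) of each of blue_centre, yellow_centre, red_centre below 0.013 m and angle between each of blue_centre, yellow_centre, red_centre's own z axis and vertical above 2.9 rad and x of yellow_centre in the frame of mat between -0.06 and 0.06 m and y of yellow_centre in the frame of mat between -0.135 and 0.135 m and x of red_centre in the frame of mat between -0.06 and 0.06 m and y of red_centre in the frame of mat between -0.135 and 0.135 m and linear speed of each of blue_plate, yellow_plate, red_plate, scanner below 0.03 m/s and horizontal distance between scanner_grip and rest_place below 0.012 m and z of scanner_grip in the frame of rest_place between -0.006 and 0.008 m and angle between scanner_grip's own z axis and vertical below 0.12 rad and x of scan_window in the frame of rest_place above 0.035 m); the robot touches nothing.
It fails at once if the oil bottle is moved by more than 40 mm (distance of oil_bottle from where it was at the start of the episode above 0.04 m).
It fails at once if the water bottle is moved by more than 40 mm (distance of water_bottle from where it was at the start of the episode above 0.04 m).
It fails at once if the paste jar is moved by more than 40 mm (distance of paste_jar from where it was at the start of the episode above 0.04 m).
It fails at once if the roller is moved by more than 40 mm (distance of roller from where it was at the start of the episode above 0.04 m).
Of blue_plate, yellow_plate, red_plate only 2 to 3 are there at a start; the rules pass over those that are not, and their reading is None.
At some moment in a run one of blue_plate, yellow_plate, red_plate may be knocked a few centimetres aside while the robot is not near it.
It also fails if it takes over 210 s, if anything falls off the work surface, if the arm or the gripper's body presses on something with over 40 N, if the wrist force passes 120 N, or if a joint passes its speed limit or range.

## Working session

There is one attempt and no reset: what is moved stays moved. The work goes in short steps, Python scripts to look and compute and a tool call to move; the robot and the scene stay as the last step left them, time stands still between calls to the robot, and variables do not carry over. Pictures are saved under pics/ and viewed, about 12 in all and at most 16, crops included, and the job is handed in when it is done.

Besides the shell and the picture viewer there is one more tool, called after "Emit:" by a JSON object that holds its "op" and its "data", one argument or row to a line. jog_arm: Moves the arm, as the interface text tells. Its arguments: {"type":"object","properties":{"rows":{"type":"array"},"jaw":{"type":"number"}},"required":["rows"]}

```bash
ls; mkdir -p pics; python3 - <<'E'
from workcell import read_state, optics
import cv2,pickle
print(read_state())
for n in ("scene","side","wrist"):
    c=optics.get_calibration(n); im,d=optics.get_image(n)
    cv2.imwrite(f"pics/{n}0.png",im); pickle.dump((im,d,c),open(f"{n}0.pkl","wb"))
    print(n,c)
E
```

```text
pics
{'clock': 0.0, 'q': array([-7.34936760e-02,  3.07588206e-01,  1.50769560e+00,  8.57126036e-06,
        1.32839125e+00, -7.35177224e-02]), 'qd': array([-0.00027842, -0.0010623 ,  0.00239918, -0.00068634,  0.00034685,
        0.00045197]), 'joint_torque': array([-2.40806599e-03, -4.57556927e+01, -2.51919490e+01, -3.95127336e-04,
        1.32516641e-02, -2.41733758e-06]), 'tcp_pos': array([5.74309436e+02, 3.29858283e-02, 2.38363934e+02]), 'orientation': array([-7.91041339e-04,  7.07098627e-01,  7.07114169e-01, -6.77036471e-04]), 'force': array([ 0.85668681, -0.74395758, -0.13753243]), 'ft_torque': array([-0.0315088 ,  0.01490974, -0.02318267]), 'finger_gap': 85.10167778413799}
scene {'fov_y': 43.20537099790138, 'cx': 313.5124185901317, 'cy': 233.9671191185352, 'R': array([[ 0.71125003, -0.70268704, -0.01882343],
       [-0.35622179, -0.33721906, -0.87142948],
       [ 0.60599458,  0.62650956, -0.4901595 ]]), 't': array([-408.14132103,  376.33446865, 1404.05686467])}
side {'fov_y': 55.641827992013916, 'cx': 324.3820414222498, 'cy': 241.88526146507422, 'R': array([[-0.97790648, -0.20880888,  0.00988776],
       [-0.11450542,  0.49548604, -0.86103548],
       [ 0.17489261, -0.84314437, -0.50844876]]), 't': array([ 566.84587824,  243.84228715, 1193.20948307])}
wrist {'fov_y': 63.814333276441545, 'cx': 323.5458791431935, 'cy': 242.28872921896405, 'R': array([[ 9.99995546e-01,  9.83129774e-04, -2.81805542e-03],
       [ 1.79157599e-03, -9.52889129e-01,  3.03313531e-01],
       [-2.38709781e-03, -3.03317228e-01, -9.52886646e-01]]), 't': array([-574.71280842,  -41.50369754,  380.92323592])}
```

View pics/scene0.png

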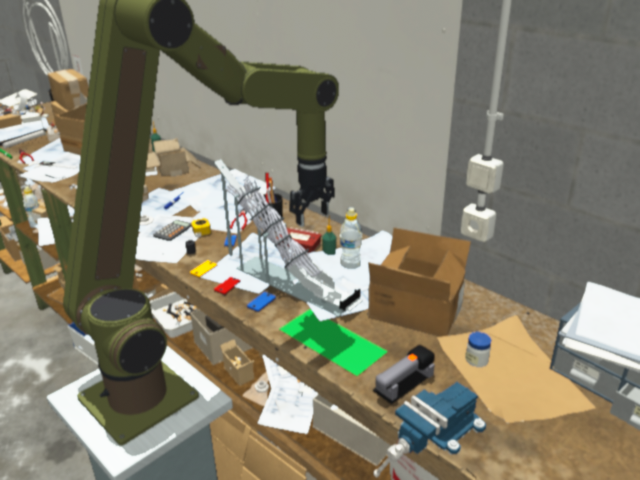

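View pics/side0.png

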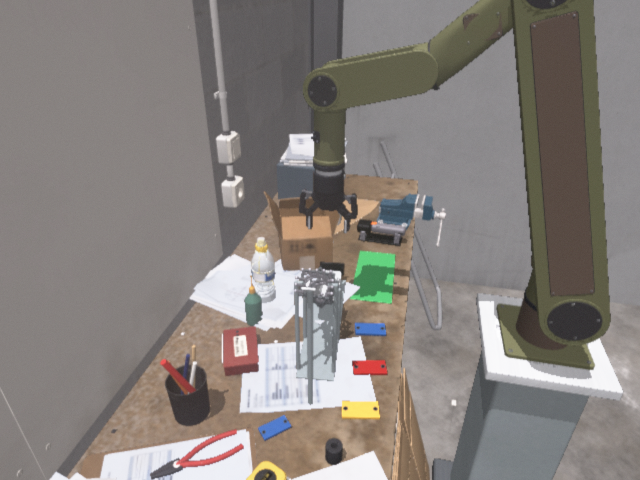

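View pics/wrist0.png

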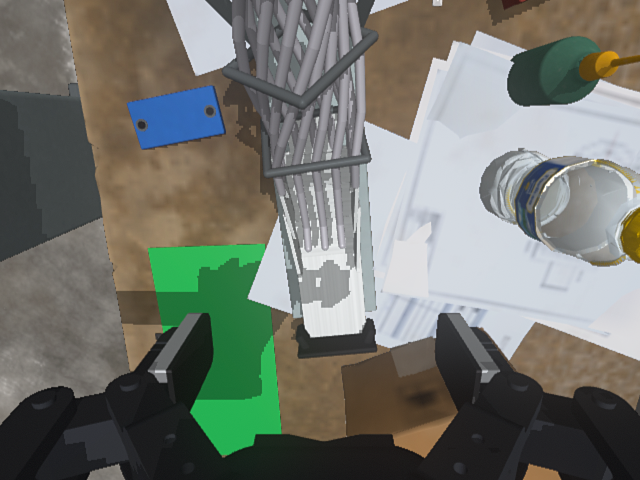

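The scene view shows blue/yellow/red plates in a row (262,301), (204,268), (227,285), a second blue one near (231,240), the mat (335,340), the scanner (405,372) and the chute (230,170)–(345,300). In the side view the blues are at (370,329) and (275,428), and the chute top is near (318,285). The wrist view shows the chute's low end at (335,310).

```bash
cat > h.py <<'E'
import numpy as np,cv2,pickle
from workcell import read_state, optics
from scipy.spatial.transform import Rotation as Rn
def snap(n,name=None):
    c=optics.get_calibration(n); im,d=optics.get_image(n)
    if name: cv2.imwrite(f"pics/{name}.png",im); pickle.dump((im,d,c),open(f"{name}.pkl","wb"))
    return im,d,c
def f(c): return 240/np.tan(np.radians(c["fov_y"])/2)
def plane(uv,c,z):            # pixels -> world at height z
    uv=np.asarray(uv,float).reshape(-1,2); R=np.array(c["R"]); t=np.array(c["t"])
    r=np.c_[(uv[:,0]-c["cx"])/f(c),(uv[:,1]-c["cy"])/f(c),np.ones(len(uv))]@R
    o=-R.T@t
    return o+r*((z-o[2])/r[:,2])[:,None]
def cloud(d,c):               # HxWx3 world points
    v,u=np.mgrid[0:480,0:640]; 
    P=np.dstack([(u-c["cx"])/f(c)*d,(v-c["cy"])/f(c)*d,d]).reshape(-1,3)
    W=(P-np.array(c["t"]))@np.array(c["R"]); W[d.ravel()==0]=np.nan
    return W.reshape(480,640,3)
def pix(X,c):
    p=np.array(c["R"])@np.asarray(X,float)+np.array(c["t"]); return p[0]/p[2]*f(c)+c["cx"],p[1]/p[2]*f(c)+c["cy"]
HSV=dict(blue=((105,140,60),(122,255,255)),yellow=((22,150,90),(33,255,255)),red=((0,170,80),(6,255,255)),green=((50,150,60),(75,255,255)))
def rects(im,c,col,z,minpx=60):
    m=cv2.inRange(cv2.cvtColor(im,cv2.COLOR_BGR2HSV),*map(np.array,HSV[col]))
    m=cv2.morphologyEx(m,cv2.MORPH_CLOSE,np.ones((5,5)))
    out=[]
    for k in cv2.findContours(m,cv2.RETR_EXTERNAL,cv2.CHAIN_APPROX_NONE)[0]:
        if cv2.contourArea(k)<minpx: continue
        w=plane(k[:,0],c,z)[:,:2].astype(np.float32)
        (x,y),(a,b),_=cv2.minAreaRect(w); B=cv2.boxPoints(cv2.minAreaRect(w))
        e=B[1]-B[0]; g=B[2]-B[1]; l=e if np.hypot(*e)>np.hypot(*g) else g
        out.append((round(float(x)),round(float(y)),round(max(a,b)),round(min(a,b)),round(float(np.degrees(np.arctan2(l[1],l[0])))%180,1),tuple(k[:,0].mean(0).round().astype(int).tolist())))
    return out
E
python3 - <<'E'
from h import *
for n in("scene0","side0","wrist0"):
    im,d,c=pickle.load(open(n+".pkl","rb"))
    for col in HSV: print(n,col,rects(im,c,col,2 if col=="green" else 8))
im,d,c=pickle.load(open("side0.pkl","rb"));W=cloud(d,c)
for u,v in[(318,270),(318,280),(318,290),(318,300),(300,290),(335,290),(318,275),(385,231),(365,229)]: print("side",u,v,W[v,u].round())
im,d,c=pickle.load(open("wrist0.pkl","rb"));W=cloud(d,c)
for u,v in[(335,310),(335,325),(310,310),(360,310),(330,260),(335,340),(305,340),(372,340),(270,170),(365,155),(300,100)]: print("wr",u,v,W[v,u].round())
im,d,c=pickle.load(open("scene0.pkl","rb"));W=cloud(d,c)
for u,v in[(395,370),(420,357),(222,165),(230,175)]: print("sc",u,v,W[v,u].round())
E
```

```text
scene0 blue [(712, -461, 61, 47, 32.7, (479, 341)), (438, 73, 83, 44, 10.0, (261, 301))]
scene0 yellow [(426, 336, 85, 45, 11.4, (203, 268)), (577, 557, 115, 60, 66.4, (201, 227))]
scene0 red [(418, 206, 76, 47, 14.1, (226, 286)), (768, 216, 96, 47, 24.9, (311, 242))]
scene0 green [(458, -183, 268, 119, 92.6, (333, 341))]
side0 blue [(594, 426, 58, 31, 43.6, (274, 427)), (439, 85, 77, 39, 12.7, (370, 329))]
side0 yellow []
side0 red [(424, 218, 76, 38, 12.6, (369, 367))]
side0 green []
wrist0 blue [(441, 78, 80, 41, 10.7, (176, 117))]
wrist0 yellow [(878, -34, 57, 17, 104.0, (633, 235))]
wrist0 red []
wrist0 green [(460, -180, 269, 119, 92.3, (222, 334))]
side 318 270 [558. 182. 241.]
side 318 280 [571. 122. 170.]
side 318 290 [527. 320. 291.]
side 318 300 [550. 216. 184.]
side 300 290 [572. 284. 257.]
side 335 290 [505. 255. 247.]
side 318 275 [547. 232. 263.]
side 385 231 [nan nan nan]
side 365 229 [ 517. -383.   46.]
wr 335 310 [ 586. -102.   32.]
wr 335 325 [ 586. -120.   30.]
wr 310 310 [ 562. -103.   32.]
wr 360 310 [ 611. -103.   30.]
wr 330 260 [581. -50.  31.]
wr 335 340 [ 586. -130.   41.]
wr 305 340 [ 557. -126.   48.]
wr 372 340 [ 622. -125.   50.]
wr 270 170 [540.  45. 121.]
wr 365 155 [602.  55. 118.]
wr 300 100 [564.  86. 173.]
sc 395 370 [ 431. -410.   59.]
sc 420 357 [ 505. -425.   61.]
sc 222 165 [541. 343. 312.]
sc 230 175 [546. 316. 286.]
```

Emit:
{"op": "jog_arm", "data": {
  "rows": [-0.05, 0, -0.05, 0, 0, 0, -0.1, 0, -0.1, 0, 0, 0, -0.15, 0, -0.15, 0, 0, 0, -0.2, 0, -0.2, 0, 0, 0, -0.2, 0, -0.2, 0, 0, 0]
}}

```text
clock: 0.65
tcp_pos: [574.5, -178.0, 417.3]
orientation: [-0.0, 0.707, 0.707, -0.0]
force: [0.9, -0.9, -0.3]
finger_gap: 85.0
```

```bash
python3 - <<'E'
from h import *
snap("wrist","w1")
E
```

```text
(no output)
```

View pics/w1.png

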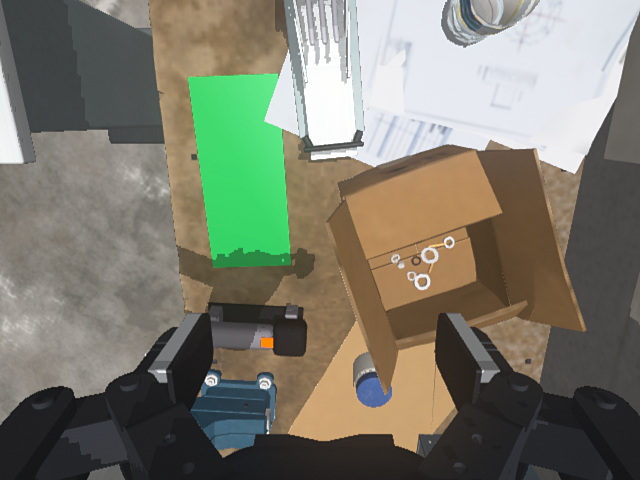

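Emit:
{"op": "jog_arm", "data": {
  "rows": [0.05, 0, -0.01, 0, 0, 0, 0.1, 0, -0.03, 0, 0, 0, 0.15, 0, -0.05, 0, 0, 0, 0.2, 0, -0.06, 0, 0, 0, 0.25, 0, -0.06, 0, 0, 0, 0.3, 0, -0.06, 0, 0, 0, 0.35, 0, -0.06, 0, 0, 0, 0.4, 0, -0.06, 0, 0, 0, 0.4, 0, -0.06, 0, 0, 0]
}}

```text
clock: 1.6
tcp_pos: [574.1, 228.7, 474.7]
orientation: [-0.001, 0.705, 0.709, -0.0]
force: [0.2, -0.4, -0.8]
finger_gap: 85.1
```

```bash
python3 - <<'E'
from h import *
im,d,c=snap("wrist","w2")
for col in HSV: print(col,rects(im,c,col,8))
E
```

```text
blue [(441, 79, 79, 42, 11.1, (243, 262)), (595, 421, 61, 31, 43.7, (340, 33))]
yellow [(429, 340, 79, 40, 11.5, (225, 94))]
red [(423, 213, 73, 41, 13.6, (225, 181)), (801, 448, 71, 15, 36.5, (490, 14))]
green [(462, -175, 266, 118, 92.2, (260, 383))]
```

View pics/w2.png

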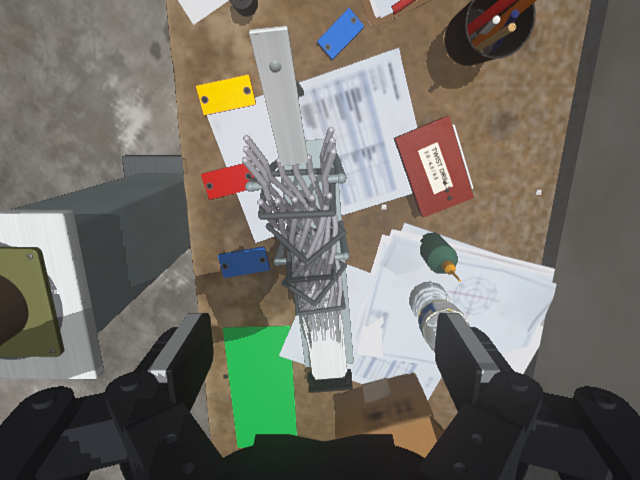

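Wrist views: w1 shows the mat (245,170), the scanner with its head to world +x (258,330) and the jar (372,380). w2 shows the ramp strip from (270,28) to (292,160), the plates at (225,94), (227,182), (243,262), the small blue one at (340,33), and the pickup floor at (325,350).

```bash
python3 - <<'E'
from h import *
im,d,c=pickle.load(open("w2.pkl","rb"));W=cloud(d,c)
# ramp
poly=np.array([[255,35],[282,35],[298,150],[284,150]]);m=np.zeros((480,640),np.uint8);cv2.fillPoly(m,[poly],1)
P=W[(m>0)&~np.isnan(W[...,0])]
for it in range(5):
    q=np.median(P,0) if it==0 else P.mean(0);n=np.linalg.svd(P-q)[2][2];P=P[abs((P-q)@n)<max(3,20-6*it)]
n*=np.sign(n[2]);print("ramp n",n,"tilt",np.arccos(n[2]),"downhill dir deg",np.degrees(np.arctan2(n[1],n[0])),len(P),q)
# all points on plane near
A=W.reshape(-1,3); ok=(abs((A-q)@n)<5)&(np.linalg.norm(A-q,axis=1)<110)
hd=np.array([n[0],n[1]])/np.hypot(n[0],n[1]); down=np.array([hd[0]*n[2],hd[1]*n[2],-np.hypot(n[0],n[1])]); side=np.cross(n,down)
B=A[ok]-q; s=B@down; l=B@side
for a in range(-100,110,10):
    k=(s>=a)&(s<a+10)
    if k.any(): print(a,k.sum(),np.percentile(l[k],[2,98]).round(1))
for t in np.percentile(s,[0,1,2,98,99,100]): print(round(t,1),(q+t*down).round(1))
np.save("ramp.npy",np.array([q,n,down,side]))
# pickup floor
k=(abs(W[...,2]-31)<5)&(W[...,0]>530)&(W[...,0]<650)&(W[...,1]>-140)&(W[...,1]<0)
F=W[k];print("floor",len(F),F[:,2].mean())
for y in range(-140,0,10):
    g=F[(F[:,1]>=y)&(F[:,1]<y+10)]
    if len(g): print(y,len(g),np.percentile(g[:,0],[2,98]).round(),g[:,2].mean().round(1))
E
```

```text
ramp n [ 0.05934866 -0.64306632  0.76350733] tilt 0.7020695128223836 downhill dir deg -84.72710312805229 2486 [540.39664704 326.88513611 298.12200256]
-50 389 [-12.5  12.2]
-40 554 [-12.6  12.4]
-30 514 [-12.4  12.5]
-20 448 [-12.4  12.6]
-10 413 [-12.3  12.7]
0 374 [-12.1  12.6]
10 358 [-12.1  12.8]
20 326 [-12.1  12.8]
30 295 [-12.   12.9]
40 401 [-37.3  38.1]
50 367 [-34.7  33.9]
60 336 [-31.7  29.9]
70 353 [-28.2  27.2]
80 176 [-25.6  24.8]
90 227 [-40.1  43.3]
100 165 [-24.7  21.7]
-45.6 [537.2 361.6 327.6]
-44.9 [537.2 361.  327.1]
-44.5 [537.3 360.7 326.9]
102.2 [547.6 249.2 232.1]
105.3 [547.8 246.8 230.1]
109.5 [548.1 243.6 227.4]
floor 1882 31.0774394593216
-140 60 [561. 600.] 32.1
-130 184 [551. 613.] 31.0
-120 189 [556. 623.] 30.8
-110 177 [554. 614.] 30.8
-100 169 [554. 614.] 30.7
-90 188 [553. 635.] 30.6
-80 194 [553. 643.] 30.4
-70 169 [556. 640.] 30.6
-60 123 [554. 609.] 30.7
-50 100 [554. 609.] 30.9
-40 99 [553. 607.] 31.5
-30 101 [551. 607.] 32.2
-20 86 [549. 598.] 32.9
-10 43 [550. 598.] 34.8
```

```bash
cat >> h.py <<'E'
def Rdown(psi):               # tool pointing down, tool x at psi degrees
    a=np.radians(psi); x=np.array([np.cos(a),np.sin(a),0]); z=np.array([0,0,-1.]); return np.c_[x,np.cross(z,x),z]
CH=95.7                       # chute +x direction, degrees
cx_=np.array([np.cos(np.radians(CH)),np.sin(np.radians(CH)),0])
RN=np.cos(.7)*np.array([0,0,1.])-np.sin(.7)*cx_ ; RX=np.cos(.7)*cx_+np.sin(.7)*np.array([0,0,1.])
Rramp=np.c_[RX,np.cross(-RN,RX),-RN]
RAMP=np.array([541.7,313.6,287.0])
def plan(*wps):
    s=read_state(); o=s["orientation"]; R0=Rn.from_quat([*o[1:],o[0]]).as_matrix(); p0=np.array(s["tcp_pos"]); pp=p0; RR=R0
    print("at",p0.round(1),"f",s["force"].round(1),"gap",round(s["finger_gap"],1),"t",s["clock"],"q",np.round(s["q"],2))
    for p,R in wps:
        p=np.asarray(p,float)
        print(((R0.T@(p-p0))/1000).round(4).tolist(),Rn.from_matrix(R0.T@R).as_rotvec().round(3).tolist(),
          "mm",round(np.linalg.norm(p-pp)),"deg",round(np.degrees(Rn.from_matrix(RR.T@R).magnitude())),"world",p.round(1)); pp=p;RR=R
E
python3 - <<'E'
from h import *
plan(((441,79,400),Rdown(11)),((441,79,60),Rdown(11)),((441,79,9),Rdown(11)))
E
```

```text
at [574.4 227.6 474.7] f [1.1 0.  0.6] gap 85.4 t 1.65 q [0.31 0.29 0.96 0.   1.89 0.3 ]
[-0.148, -0.134, 0.0748] [-0.002, 0.001, 1.384] mm 213 deg 79 world [441.  79. 400.]
[-0.1483, -0.1333, 0.4148] [-0.002, 0.001, 1.384] mm 340 deg 0 world [441.  79.  60.]
[-0.1484, -0.1332, 0.4658] [-0.002, 0.001, 1.384] mm 51 deg 0 world [441.  79.   9.]
```

Emit:
{"op": "jog_arm", "data": {
  "rows": [-0.05, -0.045, 0.025, 0, 0, 0.15, -0.1, -0.09, 0.05, 0, 0, 0.3, -0.148, -0.134, 0.075, 0, 0, 0.45, -0.148, -0.134, 0.075, 0, 0, 0.6, -0.148, -0.134, 0.1, 0, 0, 0.74, -0.148, -0.134, 0.14, 0, 0, 0.88, -0.148, -0.134, 0.18, 0, 0, 1.02, -0.148, -0.134, 0.22, 0, 0, 1.16, -0.148, -0.134, 0.26, 0, 0, 1.3, -0.148, -0.133, 0.3, 0, 0, 1.384, -0.148, -0.133, 0.34, 0, 0, 1.384, -0.148, -0.133, 0.375, 0, 0, 1.384, -0.148, -0.133, 0.395, 0, 0, 1.384, -0.148, -0.133, 0.395, 0, 0, 1.384]
}}

```text
clock: 3.05
tcp_pos: [439.2, 73.9, 78.7]
orientation: [0.0, 0.996, 0.093, -0.003]
force: [-0.6, 0.6, 0.4]
finger_gap: 85.3
```

```bash
python3 - <<'E'
from h import *
im,d,c=snap("wrist","w3")
print(rects(im,c,"blue",8))
plan(((441,79,25),Rdown(11)),((441,79,9),Rdown(11)))
E
```

```text
[(441, 78, 80, 42, 10.7, (315, 253))]
at [440.7  74.1  80.2] f [-0.8  0.2  0.3] gap 85.3 t 3.1 q [ 0.07  0.33  1.97 -0.    0.84  1.46]
[0.0014, -0.0047, 0.0552] [-0.0, 0.004, -0.006] mm 55 deg 0 world [441.  79.  25.]
[0.0015, -0.0047, 0.0712] [-0.0, 0.004, -0.006] mm 16 deg 0 world [441.  79.   9.]
```

Emit:
{"op": "jog_arm", "data": {
  "rows": [0.001, -0.005, 0.03, 0, 0, 0, 0.001, -0.005, 0.055, 0, 0, 0, 0.001, -0.005, 0.065, 0, 0, 0, 0.001, -0.005, 0.071, 0, 0, 0, 0.001, -0.005, 0.071, 0, 0, 0, 0.001, -0.005, 0.071, 0, 0, 0, 0.001, -0.005, 0.071, 0, 0, 0]
}}

```text
clock: 3.8
tcp_pos: [442.9, 80.3, 11.0]
orientation: [0.0, 0.996, 0.093, 0.001]
force: [-0.2, 0.1, -1.1]
finger_gap: 85.3
```

Emit:
{"op": "jog_arm", "data": {
  "rows": [0, 0, 0, 0, 0, 0, 0, 0, 0, 0, 0, 0, 0, 0, 0, 0, 0, 0, 0, 0, 0, 0, 0, 0, 0, 0, 0, 0, 0, 0, 0, 0, 0, 0, 0, 0, 0, 0, 0, 0, 0, 0, 0, 0],
  "jaw": 0
}}

```text
schema error: expected a multiple of 6 numbers
```

Emit:
{"op": "jog_arm", "data": {
  "rows": [0, 0, 0, 0, 0, 0, 0, 0, 0, 0, 0, 0, 0, 0, 0, 0, 0, 0, 0, 0, 0, 0, 0, 0, 0, 0, 0, 0, 0, 0, 0, 0, 0, 0, 0, 0, 0, 0, 0, 0, 0, 0],
  "jaw": 0
}}

```text
clock: 4.5
tcp_pos: [442.2, 80.3, 10.7]
orientation: [0.0, 0.996, 0.093, 0.0]
force: [-0.8, 0.2, 7.6]
finger_gap: 39.6
```

Emit:
{"op": "jog_arm", "data": {
  "rows": [0, 0, -0.04, 0, 0, 0, 0, 0, -0.08, 0, 0, 0, 0, 0, -0.1, 0, 0, 0, 0, 0, -0.1, 0, 0, 0, 0, 0, -0.1, 0, 0, 0]
}}

```text
clock: 5.0
tcp_pos: [441.9, 80.3, 110.1]
orientation: [0.0, 0.996, 0.093, 0.0]
force: [-0.7, -0.1, -0.7]
finger_gap: 39.4
```

```bash
python3 - <<'E'
from h import *
im,d,c=snap("wrist","w4")
p=RAMP
plan(((440,79,420),Rdown(60)),(RAMP+RN*80,Rramp),(RAMP+RN*40,Rramp),(RAMP+RN*14,Rramp))
E
```

```text
at [441.1  80.3 109.3] f [-0.1 -0.2 -0.2] gap 39.2 t 5.05 q [0.09 0.29 1.94 0.   0.92 1.47]
[-0.0018, 0.001, -0.3107] [-0.001, 0.001, -0.86] mm 311 deg 49 world [440.  79. 420.]
[0.1373, -0.1593, -0.239] [0.516, 0.566, -1.418] mm 224 deg 53 world [546.8 262.3 348.2]
[0.1396, -0.185, -0.2085] [0.516, 0.566, -1.418] mm 40 deg 0 world [544.3 288.  317.6]
[0.1411, -0.2017, -0.1886] [0.516, 0.566, -1.418] mm 26 deg 0 world [542.6 304.6 297.7]
```

View pics/w4.png

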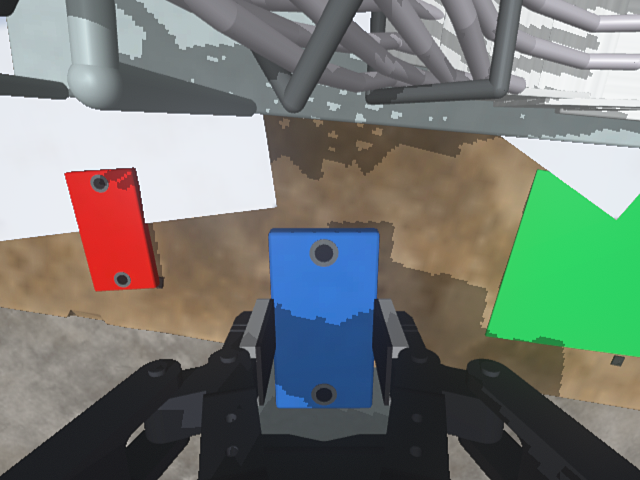

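```bash
python3 - <<'E'
from h import *
im,d,c=pickle.load(open("w4.pkl","rb"))
print(rects(im,c,"blue",107.5),rects(im,c,"red",8))
plan((RAMP+RN*120,Rramp))
E
```

```text
[(442, 79, 81, 42, 10.8, (324, 316))] [(426, 213, 79, 44, 14.3, (113, 224))]
at [441.1  80.3 109.3] f [-0.1 -0.2 -0.2] gap 39.2 t 5.05 q [0.09 0.29 1.94 0.   0.92 1.47]
[0.135, -0.1336, -0.2696] [0.516, 0.566, -1.418] mm 330 deg 92 world [549.4 236.7 378.8]
```

Emit:
{"op": "jog_arm", "data": {
  "rows": [0, 0, -0.05, 0, 0, 0, 0, 0, -0.1, 0, 0, 0, 0, 0, -0.15, 0, 0, -0.14, 0, 0, -0.2, 0, 0, -0.28, 0, 0, -0.25, 0, 0, -0.43, 0, 0, -0.3, 0, 0, -0.58, 0, 0, -0.32, 0, 0, -0.72, 0, 0, -0.32, 0, 0, -0.86, 0, 0, -0.32, 0, 0, -0.86]
}}

```text
clock: 5.95
tcp_pos: [442.2, 80.3, 428.8]
orientation: [-0.0, 0.866, 0.5, -0.001]
force: [0.2, 0.3, -1.2]
finger_gap: 39.4
```

```bash
python3 - <<'E'
from h import *
plan((RAMP+RN*120,Rramp))
E
```

```text
at [442.2  80.3 428.8] f [ 0.2  0.3 -1.2] gap 39.4 t 5.95 q [0.09 0.03 1.39 0.   1.72 0.61]
[0.1891, 0.0147, 0.0498] [0.216, 0.677, -0.598] mm 196 deg 53 world [549.4 236.7 378.8]
```

Emit:
{"op": "jog_arm", "data": {
  "rows": [0.027, 0.002, 0.0, 0.031, 0.097, -0.085, 0.054, 0.004, 0.0, 0.062, 0.193, -0.171, 0.081, 0.006, 0.01, 0.093, 0.29, -0.256, 0.108, 0.008, 0.02, 0.123, 0.387, -0.342, 0.135, 0.01, 0.03, 0.154, 0.484, -0.427, 0.162, 0.012, 0.04, 0.185, 0.58, -0.513, 0.189, 0.015, 0.05, 0.216, 0.677, -0.598, 0.189, 0.015, 0.05, 0.216, 0.677, -0.598, 0.189, 0.015, 0.05, 0.216, 0.677, -0.598, 0.189, 0.015, 0.05, 0.216, 0.677, -0.598]
}}

```text
clock: 6.95
tcp_pos: [549.1, 236.3, 379.7]
orientation: [-0.254, 0.631, 0.696, 0.23]
force: [0.1, -0.2, -1.7]
finger_gap: 39.2
```

```bash
python3 - <<'E'
from h import *
im,d,c=snap("wrist","w5")
plan((RAMP+RN*60,Rramp),(RAMP+RN*25,Rramp),(RAMP+RN*14,Rramp))
E
```

```text
at [549.1 236.4 380.6] f [ 0.1 -0.3 -0.7] gap 39.5 t 7.0 q [-0.07  0.26  1.42  0.69  1.58 -0.2 ]
[-0.0009, 0.0002, 0.0615] [0.002, 0.001, 0.0] mm 62 deg 0 world [545.5 275.1 332.9]
[-0.0008, 0.0001, 0.0965] [0.002, 0.001, 0.0] mm 35 deg 0 world [543.3 297.6 306.1]
[-0.0008, 0.0001, 0.1075] [0.002, 0.001, 0.0] mm 11 deg 0 world [542.6 304.6 297.7]
```

View pics/w5.png

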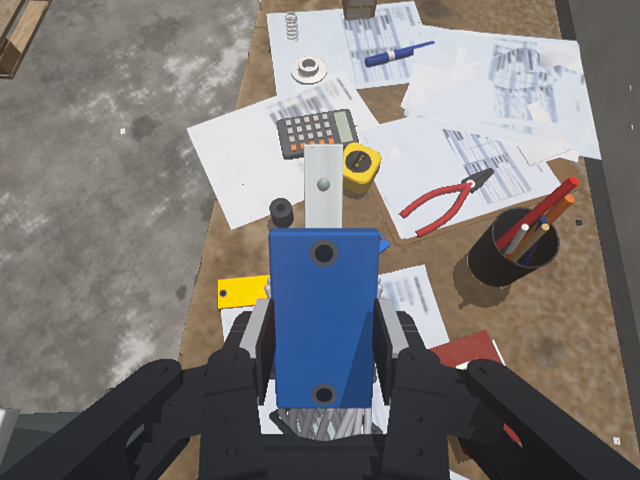

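The plate (centre column ≈324) is in line with the ramp strip (centre column ≈323), and parallel to it. Now descending.

Emit:
{"op": "jog_arm", "data": {
  "rows": [-0.001, 0, 0.04, 0, 0, 0, -0.001, 0, 0.07, 0, 0, 0, -0.001, 0, 0.09, 0, 0, 0, -0.001, 0, 0.1, 0, 0, 0, -0.001, 0, 0.106, 0, 0, 0, -0.001, 0, 0.106, 0, 0, 0, -0.001, 0, 0.106, 0, 0, 0, -0.001, 0, 0.106, 0, 0, 0]
}}

```text
clock: 7.8
tcp_pos: [543.8, 303.1, 299.4]
orientation: [-0.253, 0.63, 0.697, 0.231]
force: [-0.1, 0.5, -0.7]
finger_gap: 39.0
```

```bash
python3 - <<'E'
from h import *
im,d,c=snap("wrist","w6")
W=cloud(d,c); v=(W-RAMP)@RN; a=(W-RAMP)@RX; l=(W-RAMP)@np.cross(-RN,RX)
for lo in range(-40,70,10):
    k=(a>lo)&(a<lo+10)&(abs(l)<11); print(lo,k.sum(),np.nanmedian(v[k]).round(1) if k.any() else None)
k=(a>-30)&(a<38)&(v>2)&(v<25)&(abs(l)<30); 
k=(a>46)&(abs(v)<4)&(abs(l)<25); print("strip l",np.percentile(l[k],[2,98]),"a",np.nanmax(a[k]))
m=cv2.inRange(cv2.cvtColor(im,cv2.COLOR_BGR2HSV),*map(np.array,HSV["blue"]))>0
for lo in(-20,0,20):
    k=m&(a>lo)&(a<lo+10)&(abs(l)<40);print("plate l",lo,np.percentile(l[k],[2,98]).round(1))
k=m&(abs(l)<40)&(abs(v)<30);print("plate a",np.percentile(a[k],[1,99]))
plan((RAMP+RN*14,Rramp))
E
```

```text
-40 982 15.1
-30 1070 14.9
-20 1107 14.9
-10 1195 14.9
0 2884 83.6
10 4448 89.7
20 1441 15.0
30 2155 13.9
40 1455 -0.3
50 1539 -0.3
60 524 -0.8
strip l [-12.22551171  12.50600977] a 62.484565289881594
plate l -20 [-17.5  21.3]
plate l 0 [-17.   20.7]
plate l 20 [-18.   21.8]
plate a [-40.60610778  37.2372474 ]
at [543.8 303.1 299.2] f [-0.5  0.4 -0.8] gap 39.3 t 7.85 q [ 0.05  0.32  1.55  0.72  1.37 -0.24]
[0.0003, -0.001, 0.0022] [0.004, 0.001, 0.002] mm 2 deg 0 world [542.6 304.6 297.7]
```

Emit:
{"op": "jog_arm", "data": {
  "rows": [0, -0.001, 0.005, 0.003, 0, 0, 0, -0.001, 0.005, 0.003, 0, 0, 0, -0.001, 0.005, 0.003, 0, 0]
}}

```text
clock: 8.15
tcp_pos: [542.0, 306.5, 294.6]
orientation: [-0.254, 0.63, 0.697, 0.23]
force: [0.3, -2.0, 0.5]
finger_gap: 39.1
```

Emit:
{"op": "jog_arm", "data": {
  "rows": [0, 0, 0, 0, 0, 0, 0, 0, 0, 0, 0, 0, 0, 0, 0, 0, 0, 0, 0, 0, 0, 0, 0, 0, 0, 0, 0, 0, 0, 0, 0, 0, 0, 0, 0, 0, 0, 0, 0, 0, 0, 0, 0, 0, 0, 0, 0, 0, 0, 0, 0, 0, 0, 0],
  "jaw": 1
}}

```text
clock: 9.05
tcp_pos: [541.8, 306.7, 294.5]
orientation: [-0.254, 0.63, 0.697, 0.23]
force: [0.1, -0.5, 0.7]
finger_gap: 85.1
```

```bash
python3 - <<'E'
from h import *
im,d,c=snap("side","s7");print(rects(im,c,"blue",38))
im,d,c=snap("scene","sc7");print(rects(im,c,"blue",38))
plan((RAMP+RN*130,Rramp),((585,-60,260),Rdown(CH)))
E
```

```text
[(585, 448, 56, 30, 43.0, (274, 427))]
[(678, -479, 59, 46, 32.7, (479, 341))]
at [541.8 306.7 294.5] f [-0.1  0.4 -0.5] gap 85.3 t 9.15 q [ 0.06  0.32  1.56  0.72  1.36 -0.24]
[0.0004, 0.0005, -0.1198] [-0.001, 0.0, 0.001] mm 120 deg 0 world [550.  230.3 386.4]
[-0.3047, 0.006, -0.2113] [-0.001, -0.7, 0.001] mm 319 deg 40 world [585. -60. 260.]
```

Emit:
{"op": "jog_arm", "data": {
  "rows": [0, 0, -0.04, 0, 0, 0, 0, 0, -0.08, 0, 0, 0, 0, 0, -0.12, 0, 0, 0, -0.04, 0.001, -0.135, 0, -0.1, 0, -0.08, 0.002, -0.15, 0, -0.2, 0, -0.12, 0.003, -0.16, 0, -0.3, 0, -0.16, 0.004, -0.17, 0, -0.4, 0, -0.2, 0.004, -0.18, 0, -0.5, 0, -0.24, 0.005, -0.19, 0, -0.6, 0, -0.275, 0.006, -0.2, 0, -0.7, 0, -0.305, 0.006, -0.211, 0, -0.7, 0, -0.305, 0.006, -0.211, 0, -0.7, 0, -0.305, 0.006, -0.211, 0, -0.7, 0, -0.305, 0.006, -0.211, 0, -0.7, 0]
}}

```text
clock: 10.55
tcp_pos: [585.2, -59.5, 260.0]
orientation: [0.0, 0.671, 0.742, 0.0]
force: [0.2, 0.2, 0.0]
finger_gap: 85.3
```

```bash
python3 - <<'E'
from h import *
im,d,c=snap("wrist","w8")
print(rects(im,c,"blue",38))
plan()
E
```

```text
[(582, -90, 79, 41, 99.0, (316, 235))]
at [585.3 -59.4 260.2] f [0.6 1.  0.2] gap 85.1 t 10.6 q [-0.17  0.31  1.45  0.    1.38 -0.27]
```

View pics/w8.png

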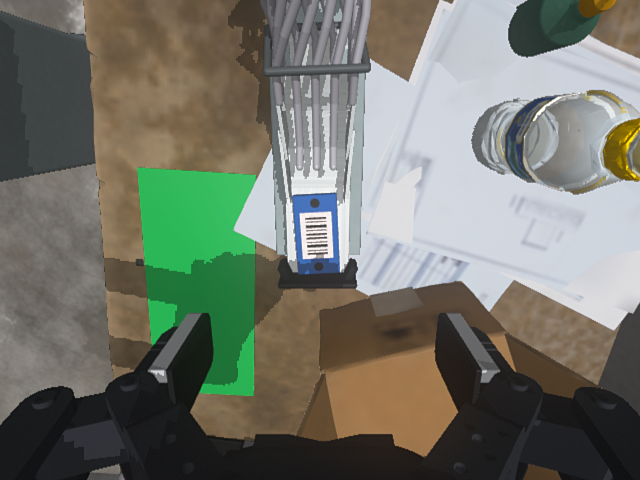

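Blue lies label up on the pickup floor at (317,235), about (582,-90), yaw 99°.

```bash
python3 - <<'E'
from h import *
plan(((582,-90,130),Rdown(99)),((582,-90,40),Rdown(99)))
im,d,c=pickle.load(open("w8.pkl","rb"))
print(rects(im,c,"green",2)); 
im,d,c=pickle.load(open("w1.pkl","rb")); print(rects(im,c,"green",2))
E
```

```text
at [585.3 -59.4 260.2] f [0.6 1.  0.2] gap 85.1 t 10.6 q [-0.17  0.31  1.45  0.    1.38 -0.27]
[-0.0301, -0.0065, 0.1302] [0.001, 0.0, -0.056] mm 134 deg 3 world [582. -90. 130.]
[-0.0301, -0.0065, 0.2202] [0.001, 0.0, -0.056] mm 90 deg 0 world [582. -90.  40.]
[(460, -180, 270, 119, 92.2, (203, 277))]
[(460, -180, 269, 119, 92.2, (242, 165))]
```

Emit:
{"op": "jog_arm", "data": {
  "rows": [-0.015, -0.003, 0.045, 0, 0, -0.03, -0.03, -0.0065, 0.09, 0, 0, -0.056, -0.03, -0.0065, 0.13, 0, 0, -0.056, -0.03, -0.0065, 0.165, 0, 0, -0.056, -0.03, -0.0065, 0.195, 0, 0, -0.056, -0.03, -0.0065, 0.21, 0, 0, -0.056, -0.03, -0.0065, 0.22, 0, 0, -0.056, -0.03, -0.0065, 0.22, 0, 0, -0.056, -0.03, -0.0065, 0.22, 0, 0, -0.056]
}}

```text
clock: 11.5
tcp_pos: [582.5, -90.5, 40.5]
orientation: [0.001, 0.649, 0.761, 0.0]
force: [0.6, 0.2, -0.1]
finger_gap: 85.7
```

Emit:
{"op": "jog_arm", "data": {
  "rows": [0, 0, 0, 0, 0, 0, 0, 0, 0, 0, 0, 0, 0, 0, 0, 0, 0, 0, 0, 0, 0, 0, 0, 0, 0, 0, 0, 0, 0, 0, 0, 0, 0, 0, 0, 0, 0, 0, 0, 0, 0, 0],
  "jaw": 0
}}

```text
clock: 12.2
tcp_pos: [582.4, -90.9, 40.9]
orientation: [0.001, 0.649, 0.76, 0.0]
force: [-0.8, 0.1, 4.7]
finger_gap: 39.4
```

Emit:
{"op": "jog_arm", "data": {
  "rows": [0, 0, -0.04, 0, 0, 0, 0, 0, -0.08, 0, 0, 0, 0, 0, -0.1, 0, 0, 0, 0, 0, -0.1, 0, 0, 0, 0, 0, -0.1, 0, 0, 0]
}}

```text
clock: 12.7
tcp_pos: [581.4, -90.6, 139.8]
orientation: [0.0, 0.649, 0.76, -0.0]
force: [0.1, 0.6, -1.7]
finger_gap: 38.9
```

```bash
python3 - <<'E'
from h import *
im,d,c=snap("wrist","w9")
z=read_state()["tcp_pos"][2]
print(rects(im,c,"blue",z-1.5))
plan(((463,-265,140),Rdown(2.2)),((463,-265,30),Rdown(2.2)),((463,-265,12.5),Rdown(2.2)))
E
```

```text
[(582, -89, 79, 41, 99.1, (324, 311))]
at [580.6 -90.4 138.7] f [ 0.2  0.3 -0.2] gap 39.4 t 12.75 q [-0.23  0.42  1.61 -0.    1.12 -0.38]
[-0.154, -0.1435, -0.001] [-0.002, 0.001, 1.69] mm 211 deg 97 world [ 463. -265.  140.]
[-0.1541, -0.1432, 0.109] [-0.002, 0.001, 1.69] mm 110 deg 0 world [ 463. -265.   30.]
[-0.1541, -0.1432, 0.1265] [-0.002, 0.001, 1.69] mm 18 deg 0 world [ 463.  -265.    12.5]
```

Emit:
{"op": "jog_arm", "data": {
  "rows": [0, -0.045, 0, 0, 0, 0.14, 0, -0.09, 0, 0, 0, 0.28, -0.01, -0.143, 0, 0, 0, 0.42, -0.04, -0.143, 0, 0, 0, 0.56, -0.075, -0.143, 0, 0, 0, 0.7, -0.11, -0.143, 0, 0, 0, 0.84, -0.14, -0.143, 0, 0, 0, 0.98, -0.154, -0.143, 0, 0, 0, 1.12, -0.154, -0.143, 0.02, 0, 0, 1.26, -0.154, -0.143, 0.04, 0, 0, 1.4, -0.154, -0.143, 0.06, 0, 0, 1.54, -0.154, -0.143, 0.08, 0, 0, 1.69, -0.154, -0.143, 0.1, 0, 0, 1.69, -0.154, -0.143, 0.115, 0, 0, 1.69, -0.154, -0.143, 0.123, 0, 0, 1.69, -0.154, -0.143, 0.127, 0, 0, 1.69, -0.154, -0.143, 0.127, 0, 0, 1.69, -0.154, -0.143, 0.127, 0, 0, 1.69]
}}

```text
clock: 14.55
tcp_pos: [462.3, -263.8, 12.9]
orientation: [-0.001, 1.0, 0.019, -0.002]
force: [-4.2, 3.0, 9.1]
finger_gap: 39.5
```

```bash
python3 - <<'E'
from h import *
plan(((463,-265,12.5),Rdown(2.2)))
E
```

```text
at [ 462.3 -263.8   12.9] f [-4.2  3.   9.1] gap 39.5 t 14.55 q [-0.6   0.52  1.85 -0.    0.77  0.94]
[0.0007, 0.0013, 0.0004] [-0.002, 0.004, -0.0] mm 1 deg 0 world [ 463.  -265.    12.5]
```

Emit:
{"op": "jog_arm", "data": {
  "rows": [0, 0, 0, 0, 0, 0, 0, 0, 0, 0, 0, 0, 0, 0, 0, 0, 0, 0, 0, 0, 0, 0, 0, 0, 0, 0, 0, 0, 0, 0, 0, 0, 0, 0, 0, 0],
  "jaw": 1
}}

```text
clock: 15.15
tcp_pos: [464.4, -265.1, 12.6]
orientation: [0.0, 1.0, 0.019, -0.0]
force: [0.0, 0.4, -0.9]
finger_gap: 85.5
```

Emit:
{"op": "jog_arm", "data": {
  "rows": [0, 0, -0.04, 0, 0, 0, 0, 0, -0.09, 0, 0, 0, 0, 0, -0.14, 0, 0, 0, 0, -0.02, -0.18, 0, 0, 0, 0, -0.065, -0.2, 0, 0, 0, 0, -0.11, -0.21, 0, 0, 0, 0, -0.16, -0.21, 0, 0, 0, 0, -0.21, -0.21, 0, 0, -0.05, 0, -0.26, -0.21, 0, 0, -0.1, 0, -0.31, -0.21, 0, 0, -0.16, -0.005, -0.36, -0.21, 0, 0, -0.16, -0.01, -0.41, -0.21, 0, 0, -0.16, -0.01, -0.46, -0.21, 0, 0, -0.16, -0.01, -0.51, -0.21, 0, 0, -0.16, -0.01, -0.555, -0.2, 0, 0, -0.16, -0.011, -0.59, -0.175, 0, 0, -0.16, -0.011, -0.606, -0.14, 0, 0, -0.16, -0.011, -0.606, -0.1, 0, 0, -0.16, -0.011, -0.606, -0.1, 0, 0, -0.16, -0.011, -0.606, -0.1, 0, 0, -0.16]
}}

```text
clock: 17.15
tcp_pos: [429.8, 339.6, 112.1]
orientation: [0.001, 0.995, 0.099, -0.001]
force: [0.0, -0.1, -0.0]
finger_gap: 85.5
```

```bash
python3 - <<'E'
from h import *
im,d,c=snap("wrist","w10")
print(rects(im,c,"yellow",8))
im2,_,c2=snap("scene","sc10"); print(rects(im2,c2,"blue",10),rects(im2,c2,"red",8),rects(im2,c2,"yellow",8))
r=[q for q in rects(im,c,"yellow",8) if 70<q[2]<90][0]
plan(((r[0],r[1],30),Rdown(r[4])),((r[0],r[1],9.5),Rdown(r[4])))
E
```

```text
[(430, 340, 79, 41, 11.4, (319, 240))]
[(461, -270, 76, 37, 1.0, (359, 354)), (710, -463, 61, 47, 32.7, (479, 341))] [(417, 206, 77, 47, 14.1, (226, 286)), (767, 217, 96, 50, 24.9, (310, 241))] [(426, 336, 85, 45, 11.2, (203, 268)), (580, 564, 131, 66, 55.4, (201, 226))]
at [431.8 340.4 114.3] f [ 0.2 -0.3  0.2] gap 85.4 t 17.25 q [ 0.59  0.4   1.73 -0.    1.02  1.96]
[-0.002, 0.0001, 0.0843] [-0.001, -0.003, -0.002] mm 84 deg 0 world [430. 340.  30.]
[-0.0021, 0.0001, 0.1048] [-0.001, -0.003, -0.002] mm 20 deg 0 world [430.  340.    9.5]
```

Emit:
{"op": "jog_arm", "data": {
  "rows": [-0.001, 0, 0.04, 0, 0, 0, -0.001, 0, 0.075, 0, 0, 0, -0.001, 0, 0.095, 0, 0, 0, -0.001, 0, 0.103, 0, 0, 0, -0.001, 0, 0.103, 0, 0, 0, -0.001, 0, 0.103, 0, 0, 0]
}}

```text
clock: 17.85
tcp_pos: [431.0, 340.5, 11.2]
orientation: [-0.001, 0.995, 0.099, 0.001]
force: [-0.3, -0.8, -0.1]
finger_gap: 85.1
```

Emit:
{"op": "jog_arm", "data": {
  "rows": [0, 0, 0, 0, 0, 0, 0, 0, 0, 0, 0, 0, 0, 0, 0, 0, 0, 0, 0, 0, 0, 0, 0, 0, 0, 0, 0, 0, 0, 0, 0, 0, 0, 0, 0, 0, 0, 0, 0, 0, 0, 0],
  "jaw": 0
}}

```text
clock: 18.55
tcp_pos: [429.9, 340.2, 10.7]
orientation: [-0.0, 0.995, 0.099, 0.001]
force: [-1.0, -0.7, 8.0]
finger_gap: 39.4
```

Emit:
{"op": "jog_arm", "data": {
  "rows": [0, 0, -0.05, 0, 0, 0, 0, 0, -0.1, 0, 0, 0, 0, 0, -0.15, 0, 0, -0.14, 0, 0, -0.2, 0, 0, -0.28, 0, 0, -0.25, 0, 0, -0.43, 0, 0.03, -0.3, 0, 0, -0.58, 0, 0.07, -0.35, 0, 0, -0.72, 0, 0.11, -0.4, 0, 0, -0.86, 0, 0.14, -0.42, 0, 0, -0.86, 0, 0.14, -0.42, 0, 0, -0.86, 0, 0.14, -0.42, 0, 0, -0.86]
}}

```text
clock: 19.65
tcp_pos: [458.1, 201.1, 432.7]
orientation: [0.001, 0.864, 0.503, 0.003]
force: [-0.2, 1.2, -0.3]
finger_gap: 39.4
```

```bash
python3 - <<'E'
from h import *
im,d,c=snap("wrist","w11")
z=read_state()["tcp_pos"][2]
print(rects(im,c,"yellow",z-2))
plan((RAMP+RN*120,Rramp))
E
```

```text
[(459, 199, 80, 42, 60.4, (324, 314))]
at [457.3 202.1 430.6] f [-0.2 -0.  -1.3] gap 39.2 t 19.7 q [ 0.33  0.11  1.3  -0.    1.73  0.85]
[0.0753, 0.063, 0.052] [0.217, 0.676, -0.588] mm 111 deg 53 world [549.4 236.7 378.8]
```

Emit:
{"op": "jog_arm", "data": {
  "rows": [0.011, 0.009, 0.0, 0.031, 0.097, -0.085, 0.022, 0.018, 0.0, 0.062, 0.193, -0.169, 0.033, 0.027, 0.01, 0.093, 0.29, -0.254, 0.044, 0.036, 0.02, 0.123, 0.387, -0.338, 0.055, 0.045, 0.03, 0.154, 0.484, -0.423, 0.065, 0.054, 0.04, 0.185, 0.58, -0.505, 0.075, 0.063, 0.052, 0.217, 0.676, -0.588, 0.075, 0.063, 0.052, 0.217, 0.676, -0.588, 0.075, 0.063, 0.052, 0.217, 0.676, -0.588, 0.075, 0.063, 0.052, 0.217, 0.676, -0.588]
}}

```text
clock: 20.7
tcp_pos: [547.9, 238.2, 378.0]
orientation: [-0.255, 0.63, 0.697, 0.228]
force: [-0.0, 0.4, -0.2]
finger_gap: 39.3
```

```bash
python3 - <<'E'
from h import *
plan((RAMP+RN*16,Rramp))
E
```

```text
at [547.9 238.2 378. ] f [-0.   0.4 -0.2] gap 39.3 t 20.7 q [-0.06  0.27  1.43  0.69  1.58 -0.2 ]
[-0.0005, 0.0017, 0.1023] [-0.004, 0.002, -0.0] mm 102 deg 0 world [542.7 303.3 299.2]
```

Emit:
{"op": "jog_arm", "data": {
  "rows": [0, 0.001, 0.04, 0, 0, 0, 0, 0.001, 0.07, 0, 0, 0, 0, 0.001, 0.09, 0, 0, 0, 0, 0.001, 0.1, 0, 0, 0, 0, 0.001, 0.102, 0, 0, 0, 0, 0.001, 0.102, 0, 0, 0, 0, 0.001, 0.102, 0, 0, 0]
}}

```text
clock: 21.4
tcp_pos: [543.5, 302.4, 300.8]
orientation: [-0.254, 0.63, 0.697, 0.229]
force: [-0.2, 0.3, -0.0]
finger_gap: 39.6
```

```bash
cat > rampcheck.py <<'E'
from h import *
import sys
im,d,c=snap("wrist","wr_"+sys.argv[1])
W=cloud(d,c); v=(W-RAMP)@RN; a=(W-RAMP)@RX; l=(W-RAMP)@np.cross(-RN,RX)
for lo in(-40,-30,-20,20,30,50):
    k=(a>lo)&(a<lo+10)&(abs(l)<11); print(lo,np.nanmedian(v[k]).round(1) if k.any() else None)
k=(a>46)&(abs(v)<4)&(abs(l)<25); print("strip l",np.percentile(l[k],[2,98]).round(1),"a",np.nanmax(a[k]))
for lo in(-20,0,20,28):
    k=(a>lo)&(a<lo+10)&(abs(l)<24)&(v>7)&(v<20);print("plate l",lo,np.percentile(l[k],[2,98]).round(1))
m=cv2.inRange(cv2.cvtColor(im,cv2.COLOR_BGR2HSV),*map(np.array,HSV[sys.argv[1]]))>0
for lo in(-20,0,20):
    k=m&(a>lo)&(a<lo+10)&(abs(l)<40);print("col l",lo,np.percentile(l[k],[2,98]).round(1))
plan((RAMP+RN*12,Rramp))
E
python3 rampcheck.py yellow
```

```text
-40 16.8
-30 16.7
-20 16.7
20 16.6
30 16.0
50 -0.3
strip l [-12.3  12.5] a 62.45887273715031
plate l -20 [-18.  21.]
plate l 0 [-17.9  20.8]
plate l 20 [-18.6  21.4]
plate l 28 [-18.6  21.3]
col l -20 [-17.8  20.6]
col l 0 [-17.4  20. ]
col l 20 [-17.7  21.1]
at [543.6 302.2 300.6] f [-0.1 -0.1 -0.4] gap 39.2 t 21.45 q [ 0.05  0.32  1.55  0.71  1.38 -0.23]
[0.0001, -0.0008, 0.0059] [-0.001, 0.001, 0.001] mm 6 deg 0 world [542.5 305.9 296.2]
```

Emit:
{"op": "jog_arm", "data": {
  "rows": [0, -0.001, 0.0065, 0, 0, 0, 0, -0.001, 0.0065, 0, 0, 0, 0, -0.001, 0.0065, 0, 0, 0]
}}

```text
clock: 21.75
tcp_pos: [541.6, 306.3, 294.4]
orientation: [-0.255, 0.63, 0.697, 0.229]
force: [-0.3, -0.9, 0.9]
finger_gap: 39.6
```

Emit:
{"op": "jog_arm", "data": {
  "rows": [0, 0, 0, 0, 0, 0, 0, 0, 0, 0, 0, 0, 0, 0, 0, 0, 0, 0, 0, 0, 0, 0, 0, 0, 0, 0, 0, 0, 0, 0, 0, 0, 0, 0, 0, 0, 0, 0, 0, 0, 0, 0, 0, 0, 0, 0, 0, 0],
  "jaw": 1
}}

```text
clock: 22.55
tcp_pos: [541.4, 306.6, 294.4]
orientation: [-0.255, 0.63, 0.697, 0.228]
force: [1.0, -0.5, -0.3]
finger_gap: 85.3
```

Emit:
{"op": "jog_arm", "data": {
  "rows": [0, 0, -0.04, 0, 0, 0, 0, 0, -0.08, 0, 0, 0, 0, 0, -0.12, 0, 0, 0, -0.04, 0.001, -0.135, 0, -0.1, 0, -0.08, 0.002, -0.15, 0, -0.2, 0, -0.12, 0.003, -0.16, 0, -0.3, 0, -0.16, 0.004, -0.17, 0, -0.4, 0, -0.2, 0.004, -0.18, 0, -0.5, 0, -0.24, 0.005, -0.19, 0, -0.6, 0, -0.275, 0.006, -0.2, 0, -0.7, 0, -0.305, 0.006, -0.211, 0, -0.7, 0, -0.305, 0.006, -0.211, 0, -0.7, 0, -0.305, 0.006, -0.211, 0, -0.7, 0, -0.305, 0.006, -0.211, 0, -0.7, 0]
}}

```text
clock: 23.95
tcp_pos: [584.9, -59.6, 260.1]
orientation: [-0.001, 0.67, 0.742, -0.001]
force: [1.0, 0.7, -0.4]
finger_gap: 85.4
```

```bash
python3 - <<'E'
from h import *
im,d,c=snap("wrist","w12")
print(rects(im,c,"yellow",38))
r=[q for q in rects(im,c,"yellow",38) if 70<q[2]<90][0]
W=cloud(d,c);u,v=r[5];print(W[v-3:v+4,u-3:u+4,2].mean(), im[v-15:v+15,u-8:u+9].min(),im[v-15:v+15,u-8:u+9].max())
plan(((r[0],r[1],130),Rdown(r[4])),((r[0],r[1],40),Rdown(r[4])))
E
```

```text
[(581, -84, 70, 40, 99.0, (317, 228)), (849, 15, 56, 30, 109.8, (624, 150))]Traceback (most recent call last):
  File "<stdin>", line 4, in <module>
IndexError: list index out of range
```

```bash
python3 - <<'E'
from h import *
im,d,c=pickle.load(open("w12.pkl","rb"))
cv2.imwrite("pics/w12c.png",cv2.resize(im[170:310,250:390],None,fx=3,fy=3))
HSV["yellow"]=((18,120,40),(36,255,255)); print(rects(im,c,"yellow",38))
E
```

```text
[(582, -89, 81, 42, 99.0, (317, 232)), (849, 15, 56, 31, 109.8, (624, 150)), (790, 125, 30, 11, 5.8, (597, 6))]
```

View pics/w12c.png

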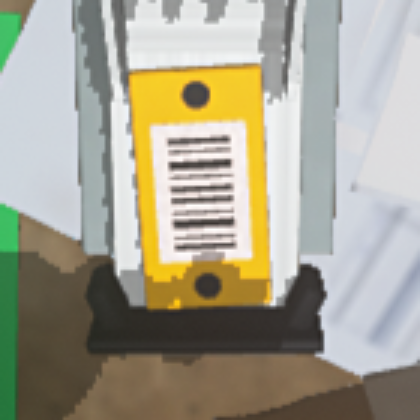

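Yellow lies label up against the stop, centred at (582,-89), yaw 99°. A shadow had clipped the earlier mask.

Emit:
{"op": "jog_arm", "data": {
  "rows": [-0.015, -0.003, 0.045, 0, 0, -0.03, -0.0295, -0.006, 0.09, 0, 0, -0.056, -0.0295, -0.006, 0.13, 0, 0, -0.056, -0.0295, -0.006, 0.165, 0, 0, -0.056, -0.0295, -0.006, 0.195, 0, 0, -0.056, -0.0295, -0.006, 0.21, 0, 0, -0.056, -0.0295, -0.006, 0.22, 0, 0, -0.056, -0.0295, -0.006, 0.22, 0, 0, -0.056, -0.0295, -0.006, 0.22, 0, 0, -0.056]
}}

```text
clock: 24.9
tcp_pos: [582.1, -90.3, 40.6]
orientation: [0.0, 0.649, 0.761, -0.001]
force: [-0.4, -0.2, 0.2]
finger_gap: 85.5
```

Emit:
{"op": "jog_arm", "data": {
  "rows": [0, 0, 0, 0, 0, 0, 0, 0, 0, 0, 0, 0, 0, 0, 0, 0, 0, 0, 0, 0, 0, 0, 0, 0, 0, 0, 0, 0, 0, 0, 0, 0, 0, 0, 0, 0, 0, 0, 0, 0, 0, 0],
  "jaw": 0
}}

```text
clock: 25.6
tcp_pos: [582.1, -90.7, 41.1]
orientation: [0.001, 0.649, 0.761, -0.001]
force: [-0.3, 0.4, 5.4]
finger_gap: 39.4
```

Emit:
{"op": "jog_arm", "data": {
  "rows": [0, 0, -0.04, 0, 0, 0, 0, 0, -0.08, 0, 0, 0, 0, 0, -0.1, 0, 0, 0, 0, 0, -0.1, 0, 0, 0, 0, 0, -0.1, 0, 0, 0]
}}

```text
clock: 26.1
tcp_pos: [581.3, -90.3, 140.0]
orientation: [-0.0, 0.649, 0.761, -0.001]
force: [-0.5, -0.1, -1.8]
finger_gap: 39.0
```

```bash
sed -i 's/yellow=((22,150,90),(33,255,255))/yellow=((18,120,40),(36,255,255))/' h.py; python3 - <<'E'
from h import *
im,d,c=snap("wrist","w13")
z=read_state()["tcp_pos"][2]
print(rects(im,c,"yellow",z-1.5),rects(im,c,"blue",10))
plan(((460,-180,140),Rdown(2.2)),((460,-180,13),Rdown(2.2)))
E
```

```text
[(582, -87, 81, 42, 99.1, (323, 304))] [(431, -246, 18, 8, 53.7, (112, 384))]
at [580.5 -90.1 138.9] f [-0.4 -0.3 -1.5] gap 39.5 t 26.15 q [-0.22  0.42  1.61 -0.    1.12 -0.38]
[-0.0699, -0.1331, -0.0005] [-0.003, 0.004, 1.69] mm 150 deg 97 world [ 460. -180.  140.]
[-0.0698, -0.1326, 0.1265] [-0.003, 0.004, 1.69] mm 127 deg 0 world [ 460. -180.   13.]
```

Emit:
{"op": "jog_arm", "data": {
  "rows": [0, -0.045, 0, 0, 0, 0.14, 0, -0.09, 0, 0, 0, 0.28, -0.01, -0.133, 0, 0, 0, 0.42, -0.04, -0.133, 0, 0, 0, 0.56, -0.07, -0.133, 0, 0, 0, 0.7, -0.07, -0.133, 0, 0, 0, 0.84, -0.07, -0.133, 0, 0, 0, 0.98, -0.07, -0.133, 0, 0, 0, 1.12, -0.07, -0.133, 0.02, 0, 0, 1.26, -0.07, -0.133, 0.04, 0, 0, 1.4, -0.07, -0.133, 0.06, 0, 0, 1.54, -0.07, -0.133, 0.08, 0, 0, 1.69, -0.07, -0.133, 0.08, 0, 0, 1.69, -0.07, -0.133, 0.08, 0, 0, 1.69]
}}

```text
clock: 27.55
tcp_pos: [459.7, -179.9, 59.0]
orientation: [-0.0, 1.0, 0.021, -0.003]
force: [-0.3, 0.7, -0.6]
finger_gap: 39.0
```

```bash
python3 - <<'E'
from h import *
im,d,c=snap("wrist","w14"); print(rects(im,c,"blue",10),rects(im,c,"green",2))
im,d,c=snap("side","s14"); print("side red",rects(im,c,"red",8))
im2,_,c2=snap("scene","sc14"); print(rects(im2,c2,"blue",10),rects(im2,c2,"red",8))
plan(((460,-180,12.5),Rdown(2.2)))
E
```

```text
[(466, -264, 79, 43, 2.3, (486, 266))] [(460, -180, 270, 120, 92.2, (323, 245))]
side red [(376, 235, 77, 40, 12.6, (390, 376))]
[(461, -270, 76, 38, 1.6, (359, 354)), (710, -462, 61, 47, 31.2, (479, 341)), (33, 330, 63, 45, 94.6, (81, 325))] [(370, 222, 81, 48, 13.5, (210, 290)), (765, 215, 92, 46, 26.5, (310, 242))]
at [ 461.4 -180.7   60.7] f [ 0.6  0.5 -0.1] gap 39.4 t 27.7 q [-0.46  0.41  1.9  -0.    0.83  1.08]
[-0.0013, -0.0008, 0.0483] [0.002, 0.002, 0.002] mm 48 deg 0 world [ 460.  -180.    12.5]
```

Red has been knocked to about (377,230). It will be re-measured up close. Placing yellow now.

Emit:
{"op": "jog_arm", "data": {
  "rows": [-0.001, 0, 0.025, 0, 0, 0, -0.001, 0, 0.04, 0, 0, 0, -0.001, 0, 0.047, 0, 0, 0, -0.001, 0, 0.048, 0, 0, 0, -0.001, 0, 0.048, 0, 0, 0]
}}

```text
clock: 28.2
tcp_pos: [460.1, -180.7, 13.1]
orientation: [0.001, 1.0, 0.02, -0.001]
force: [0.5, 0.2, 0.3]
finger_gap: 39.1
```

Emit:
{"op": "jog_arm", "data": {
  "rows": [0, 0, 0, 0, 0, 0, 0, 0, 0, 0, 0, 0, 0, 0, 0, 0, 0, 0, 0, 0, 0, 0, 0, 0, 0, 0, 0, 0, 0, 0, 0, 0, 0, 0, 0, 0],
  "jaw": 1
}}

```text
clock: 28.8
tcp_pos: [459.8, -180.5, 12.2]
orientation: [0.001, 1.0, 0.019, -0.001]
force: [-0.5, 0.5, -0.4]
finger_gap: 85.4
```

Emit:
{"op": "jog_arm", "data": {
  "rows": [0, 0, -0.04, 0, 0, 0, 0, 0, -0.09, 0, 0, 0, 0, 0, -0.14, 0, 0, 0, 0, -0.02, -0.18, 0, 0, 0, 0, -0.065, -0.2, 0, 0, 0, 0, -0.11, -0.21, 0, 0, 0, -0.01, -0.16, -0.21, 0, 0, 0, -0.02, -0.205, -0.21, 0, 0, -0.05, -0.03, -0.25, -0.21, 0, 0, -0.1, -0.04, -0.29, -0.21, 0, 0, -0.15, -0.05, -0.33, -0.21, 0, 0, -0.2, -0.06, -0.37, -0.2, 0, 0, -0.2, -0.066, -0.4, -0.17, 0, 0, -0.2, -0.066, -0.41, -0.13, 0, 0, -0.2, -0.066, -0.413, -0.1, 0, 0, -0.2, -0.066, -0.413, -0.1, 0, 0, -0.2, -0.066, -0.413, -0.1, 0, 0, -0.2]
}}

```text
clock: 30.5
tcp_pos: [377.9, 229.6, 111.7]
orientation: [0.001, 0.993, 0.119, -0.002]
force: [-0.4, 0.7, -0.3]
finger_gap: 85.6
```

```bash
python3 - <<'E'
from h import *
im,d,c=snap("wrist","w15")
R=rects(im,c,"red",8);print(R)
im2,_,c2=snap("scene","sc15"); print(rects(im2,c2,"yellow",10))
r=[q for q in R if 70<q[2]<90][0]
W=cloud(d,c);u,v=r[5];print("z",W[v-3:v+4,u-3:u+4,2].mean())
plan(((r[0],r[1],30),Rdown(r[4])),((r[0],r[1],9.5),Rdown(r[4])))
E
```

```text
[(376, 229, 79, 42, 13.8, (322, 243))]
[(561, -794, 32, 27, 160.1, (581, 446)), (62, -323, 246, 142, 93.6, (255, 454)), (571, -664, 72, 53, 127.5, (526, 410)), (546, -619, 88, 37, 36.9, (501, 406)), (690, -567, 170, 82, 3.1, (512, 365)), (735, -508, 85, 39, 39.9, (499, 345)), (462, -186, 88, 48, 2.3, (333, 337)), (28, 806, 291, 66, 76.0, (16, 261)), (146, 1068, 330, 49, 92.6, (18, 224)), (543, 984, 122, 40, 67.9, (128, 194)), (567, 2237, 149, 91, 69.7, (9, 121)), (873, 1706, 1012, 206, 66.8, (116, 136))]
z 8.983920468103525
at [379.5 230.  113.2] f [-0.  -0.1 -0.2] gap 85.2 t 30.6 q [ 0.45  0.27  1.94 -0.    0.92  1.78]
[-0.0036, 0.0001, 0.0832] [0.0, 0.0, -0.003] mm 83 deg 0 world [376. 229.  30.]
[-0.0036, 0.0001, 0.1037] [0.0, 0.0, -0.003] mm 20 deg 0 world [376.  229.    9.5]
```

View pics/w15.png

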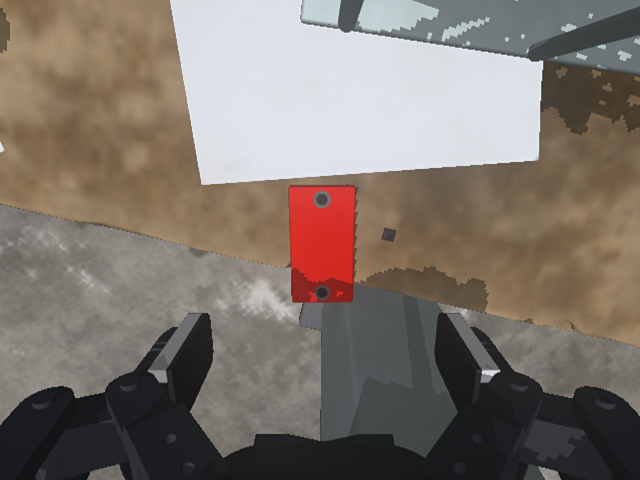

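Red lies at (376,229), partly over the bench edge (plate at pixel (322,243)). It is still graspable.

Emit:
{"op": "jog_arm", "data": {
  "rows": [-0.002, 0, 0.04, 0, 0, 0, -0.002, 0, 0.075, 0, 0, 0, -0.002, 0, 0.095, 0, 0, 0, -0.002, 0, 0.102, 0, 0, 0, -0.002, 0, 0.102, 0, 0, 0, -0.002, 0, 0.102, 0, 0, 0]
}}

```text
clock: 31.2
tcp_pos: [377.4, 229.6, 11.1]
orientation: [0.0, 0.993, 0.119, -0.0]
force: [0.8, 0.4, -0.5]
finger_gap: 85.3
```

Emit:
{"op": "jog_arm", "data": {
  "rows": [0, 0, 0, 0, 0, 0, 0, 0, 0, 0, 0, 0, 0, 0, 0, 0, 0, 0, 0, 0, 0, 0, 0, 0, 0, 0, 0, 0, 0, 0, 0, 0, 0, 0, 0, 0, 0, 0, 0, 0, 0, 0],
  "jaw": 0
}}

```text
clock: 31.9
tcp_pos: [376.5, 229.4, 10.9]
orientation: [0.0, 0.993, 0.119, -0.001]
force: [-1.0, -0.4, 10.2]
finger_gap: 39.6
```

Emit:
{"op": "jog_arm", "data": {
  "rows": [0, 0, -0.05, 0, 0, 0, 0, 0, -0.1, 0, 0, 0, 0, 0, -0.15, 0, 0, -0.14, 0, 0, -0.2, 0, 0, -0.28, 0.02, 0, -0.25, 0, 0, -0.43, 0.04, 0.01, -0.3, 0, 0, -0.58, 0.06, 0.02, -0.35, 0, 0, -0.72, 0.08, 0.03, -0.4, 0, 0, -0.86, 0.08, 0.03, -0.42, 0, 0, -0.86, 0.08, 0.03, -0.42, 0, 0, -0.86, 0.08, 0.03, -0.42, 0, 0, -0.86]
}}

```text
clock: 33.0
tcp_pos: [461.8, 219.4, 429.9]
orientation: [-0.0, 0.853, 0.522, -0.001]
force: [-0.0, -0.3, -2.4]
finger_gap: 38.9
```

```bash
python3 - <<'E'
from h import *
im,d,c=snap("wrist","w16")
z=read_state()["tcp_pos"][2]
print(rects(im,c,"red",z-2))
plan((RAMP+RN*120,Rramp))
E
```

```text
[(463, 218, 80, 42, 63.1, (324, 313))]
at [461.  219.2 428.5] f [ 0.6 -0.2 -1. ] gap 39.2 t 33.05 q [ 0.36  0.13  1.28 -0.    1.74  0.83]
[0.0559, 0.0709, 0.0492] [0.196, 0.684, -0.55] mm 103 deg 52 world [549.4 236.7 378.8]
```

Emit:
{"op": "jog_arm", "data": {
  "rows": [0.008, 0.01, 0.0, 0.028, 0.098, -0.079, 0.016, 0.02, 0.0, 0.056, 0.195, -0.157, 0.024, 0.03, 0.01, 0.084, 0.293, -0.236, 0.032, 0.04, 0.02, 0.112, 0.391, -0.314, 0.04, 0.05, 0.03, 0.14, 0.489, -0.393, 0.048, 0.06, 0.04, 0.168, 0.586, -0.471, 0.056, 0.071, 0.049, 0.196, 0.684, -0.55, 0.056, 0.071, 0.049, 0.196, 0.684, -0.55, 0.056, 0.071, 0.049, 0.196, 0.684, -0.55, 0.056, 0.071, 0.049, 0.196, 0.684, -0.55]
}}

```text
clock: 34.05
tcp_pos: [549.5, 237.7, 380.7]
orientation: [-0.254, 0.63, 0.697, 0.231]
force: [-0.3, 0.1, -1.4]
finger_gap: 39.5
```

```bash
python3 - <<'E'
from h import *
plan((RAMP+RN*16,Rramp))
E
```

```text
at [549.5 237.7 380.7] f [-0.3  0.1 -1.4] gap 39.5 t 34.05 q [-0.07  0.27  1.42  0.69  1.58 -0.2 ]
[-0.002, -0.0003, 0.1048] [0.001, 0.0, 0.001] mm 105 deg 0 world [542.7 303.3 299.2]
```

Emit:
{"op": "jog_arm", "data": {
  "rows": [-0.001, 0, 0.04, 0, 0, 0, -0.001, 0, 0.07, 0, 0, 0, -0.001, 0, 0.09, 0, 0, 0, -0.001, 0, 0.1, 0, 0, 0, -0.001, 0, 0.104, 0, 0, 0, -0.001, 0, 0.104, 0, 0, 0, -0.001, 0, 0.104, 0, 0, 0]
}}

```text
clock: 34.75
tcp_pos: [544.6, 302.9, 301.5]
orientation: [-0.253, 0.63, 0.697, 0.232]
force: [-0.4, 0.1, 0.2]
finger_gap: 39.2
```

```bash
python3 rampcheck.py red
```

```text
-40 16.6
-30 16.5
-20 16.5
20 16.6
30 16.3
50 -0.2
strip l [-12.3  12.5] a 62.40999406074956
plate l -20 [-16.9  22.3]
plate l 0 [-16.7  21.9]
plate l 20 [-17.4  22.5]
plate l 28 [-17.4  22.4]
col l -20 [-16.8  22.1]
col l 0 [-16.3  21.4]
col l 20 [-17.3  22.2]
at [544.8 302.7 301.4] f [ 1.4 -0.1 -1.3] gap 39.1 t 34.8 q [ 0.05  0.32  1.55  0.72  1.37 -0.24]
[-0.0008, -0.002, 0.0062] [0.004, -0.001, 0.003] mm 7 deg 0 world [542.5 305.9 296.2]
```

Emit:
{"op": "jog_arm", "data": {
  "rows": [0, -0.002, 0.0065, 0.002, 0, 0.001, 0, -0.002, 0.0065, 0.002, 0, 0.001, 0, -0.002, 0.0065, 0.002, 0, 0.001]
}}

```text
clock: 35.1
tcp_pos: [541.8, 306.7, 295.3]
orientation: [-0.254, 0.63, 0.696, 0.23]
force: [0.3, -1.0, 0.1]
finger_gap: 39.2
```

Emit:
{"op": "jog_arm", "data": {
  "rows": [0, 0, 0, 0, 0, 0, 0, 0, 0, 0, 0, 0, 0, 0, 0, 0, 0, 0, 0, 0, 0, 0, 0, 0, 0, 0, 0, 0, 0, 0, 0, 0, 0, 0, 0, 0, 0, 0, 0, 0, 0, 0, 0, 0, 0, 0, 0, 0],
  "jaw": 1
}}

```text
clock: 35.9
tcp_pos: [541.7, 307.0, 295.3]
orientation: [-0.255, 0.63, 0.697, 0.23]
force: [0.3, -0.2, -0.8]
finger_gap: 85.5
```

Emit:
{"op": "jog_arm", "data": {
  "rows": [0, 0, -0.04, 0, 0, 0, 0, 0, -0.08, 0, 0, 0, 0, 0, -0.12, 0, 0, 0, -0.04, 0.001, -0.135, 0, -0.1, 0, -0.08, 0.002, -0.15, 0, -0.2, 0, -0.12, 0.003, -0.16, 0, -0.3, 0, -0.16, 0.004, -0.17, 0, -0.4, 0, -0.2, 0.004, -0.18, 0, -0.5, 0, -0.24, 0.005, -0.19, 0, -0.6, 0, -0.275, 0.006, -0.2, 0, -0.7, 0, -0.305, 0.006, -0.211, 0, -0.7, 0, -0.305, 0.006, -0.211, 0, -0.7, 0, -0.305, 0.006, -0.211, 0, -0.7, 0, -0.305, 0.006, -0.211, 0, -0.7, 0]
}}

```text
clock: 37.3
tcp_pos: [584.8, -59.2, 260.2]
orientation: [-0.0, 0.671, 0.742, 0.001]
force: [-0.0, -0.1, -0.1]
finger_gap: 85.5
```

```bash
python3 - <<'E'
from h import *
im,d,c=snap("wrist","w17")
HSV["red"]=((0,120,40),(8,255,255))
R=rects(im,c,"red",38);print(R)
cv2.imwrite("pics/w17c.png",cv2.resize(im[170:310,250:390],None,fx=2,fy=2))
r=[q for q in R if 60<q[2]<90][0]
plan(((r[0],r[1],130),Rdown(r[4])),((r[0],r[1],40),Rdown(r[4])))
E
```

```text
[(581, -90, 80, 41, 97.4, (315, 234))]
at [584.9 -59.1 260.4] f [0.3 0.1 0.7] gap 85.1 t 37.35 q [-0.17  0.31  1.45  0.    1.38 -0.27]
[-0.0305, -0.0071, 0.1304] [0.001, -0.001, -0.029] mm 134 deg 2 world [581. -90. 130.]
[-0.0307, -0.0073, 0.2204] [0.001, -0.001, -0.029] mm 90 deg 0 world [581. -90.  40.]
```

View pics/w17c.png

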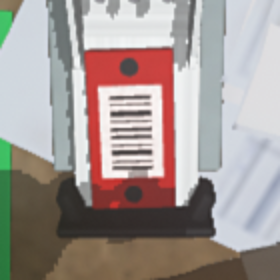

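Red lies label up at the stop.

Emit:
{"op": "jog_arm", "data": {
  "rows": [-0.015, -0.003, 0.045, 0, 0, -0.03, -0.03, -0.007, 0.09, 0, 0, -0.03, -0.03, -0.007, 0.13, 0, 0, -0.03, -0.03, -0.007, 0.165, 0, 0, -0.03, -0.03, -0.007, 0.195, 0, 0, -0.03, -0.03, -0.007, 0.21, 0, 0, -0.03, -0.03, -0.007, 0.22, 0, 0, -0.03, -0.03, -0.007, 0.22, 0, 0, -0.03, -0.03, -0.007, 0.22, 0, 0, -0.03]
}}

```text
clock: 38.25
tcp_pos: [581.6, -89.9, 40.6]
orientation: [0.0, 0.659, 0.752, 0.001]
force: [-0.7, -1.3, -0.1]
finger_gap: 85.5
```

Emit:
{"op": "jog_arm", "data": {
  "rows": [0, 0, 0, 0, 0, 0, 0, 0, 0, 0, 0, 0, 0, 0, 0, 0, 0, 0, 0, 0, 0, 0, 0, 0, 0, 0, 0, 0, 0, 0, 0, 0, 0, 0, 0, 0, 0, 0, 0, 0, 0, 0],
  "jaw": 0
}}

```text
clock: 38.95
tcp_pos: [581.5, -90.3, 41.1]
orientation: [0.001, 0.66, 0.752, 0.001]
force: [-1.2, 0.8, 5.3]
finger_gap: 39.5
```

Emit:
{"op": "jog_arm", "data": {
  "rows": [0, 0, -0.04, 0, 0, 0, 0, 0, -0.08, 0, 0, 0, 0, 0, -0.1, 0, 0, 0, 0, 0, -0.1, 0, 0, 0, 0, 0, -0.1, 0, 0, 0]
}}

```text
clock: 39.45
tcp_pos: [580.5, -90.2, 140.0]
orientation: [0.0, 0.66, 0.752, 0.001]
force: [0.4, -0.2, 0.1]
finger_gap: 38.8
```

```bash
python3 - <<'E'
from h import *
im,d,c=snap("wrist","w18")
z=read_state()["tcp_pos"][2]
print(rects(im,c,"red",z-1.5))
im2,_,c2=snap("scene","sc18"); print([q for q in rects(im2,c2,"yellow",10)+rects(im2,c2,"blue",10) if 60<q[2]<95])
plan(((457,-95,140),Rdown(2.2)),((457,-95,12.5),Rdown(2.2)))
E
```

```text
[(581, -90, 79, 41, 97.6, (322, 312))]
[(567, -790, 63, 33, 104.7, (581, 444)), (461, -187, 89, 47, 3.3, (333, 338)), (461, -270, 76, 37, 2.1, (359, 353)), (710, -463, 61, 47, 32.7, (479, 341)), (24, 329, 63, 29, 89.2, (80, 326))]
at [579.4 -89.9 138.4] f [ 0.  -0.5 -0.9] gap 39.3 t 39.55 q [-0.23  0.41  1.61  0.    1.12 -0.36]
[0.0109, -0.122, -0.0013] [-0.003, 0.001, 1.663] mm 122 deg 95 world [457. -95. 140.]
[0.0106, -0.1217, 0.1262] [-0.003, 0.001, 1.663] mm 128 deg 0 world [457.  -95.   12.5]
```

Emit:
{"op": "jog_arm", "data": {
  "rows": [0.005, -0.04, 0, 0, 0, 0.14, 0.01, -0.08, 0, 0, 0, 0.28, 0.01, -0.122, 0, 0, 0, 0.42, 0.011, -0.122, 0, 0, 0, 0.56, 0.011, -0.122, 0, 0, 0, 0.7, 0.011, -0.122, 0, 0, 0, 0.84, 0.011, -0.122, 0, 0, 0, 0.98, 0.011, -0.122, 0, 0, 0, 1.12, 0.011, -0.122, 0.02, 0, 0, 1.26, 0.011, -0.122, 0.04, 0, 0, 1.4, 0.011, -0.122, 0.06, 0, 0, 1.54, 0.011, -0.122, 0.08, 0, 0, 1.663, 0.011, -0.122, 0.1, 0, 0, 1.663, 0.011, -0.122, 0.115, 0, 0, 1.663, 0.011, -0.122, 0.123, 0, 0, 1.663, 0.011, -0.122, 0.127, 0, 0, 1.663, 0.011, -0.122, 0.127, 0, 0, 1.663, 0.011, -0.122, 0.127, 0, 0, 1.663]
}}

```text
clock: 41.35
tcp_pos: [456.3, -94.4, 13.1]
orientation: [-0.001, 1.0, 0.019, -0.002]
force: [-3.9, 1.8, 9.4]
finger_gap: 39.5
```

Emit:
{"op": "jog_arm", "data": {
  "rows": [0, 0, 0, 0, 0, 0, 0, 0, 0, 0, 0, 0, 0, 0, 0, 0, 0, 0, 0, 0, 0, 0, 0, 0, 0, 0, 0, 0, 0, 0, 0, 0, 0, 0, 0, 0],
  "jaw": 1
}}

```text
clock: 41.95
tcp_pos: [458.4, -95.0, 12.7]
orientation: [-0.0, 1.0, 0.019, 0.0]
force: [0.9, -0.1, 0.5]
finger_gap: 85.4
```

Emit:
{"op": "jog_arm", "data": {
  "rows": [0, 0, -0.05, 0, 0, 0, 0, 0, -0.1, 0, 0, 0, 0, 0, -0.15, 0, 0, 0, 0, 0.03, -0.19, 0, 0, 0, 0, 0.08, -0.22, 0, 0, 0, 0, 0.13, -0.24, 0, 0, 0, 0, 0.18, -0.25, 0, 0, 0, 0, 0.22, -0.26, 0, 0, 0, 0, 0.25, -0.26, 0, 0, 0, 0, 0.25, -0.26, 0, 0, 0, 0, 0.25, -0.26, 0, 0, 0]
}}

```text
clock: 43.05
tcp_pos: [467.2, -345.3, 271.8]
orientation: [-0.001, 1.0, 0.018, -0.0]
force: [0.6, 0.4, 0.1]
finger_gap: 85.6
```

```bash
python3 - <<'E'
from h import *
im,d,c=snap("wrist","w19")
HSV["red"]=((0,120,40),(8,255,255))
for k in("blue","yellow","red"): print(k,[q for q in rects(im,c,k,10) if 60<q[2]<95])
plan()
W=cloud(d,c)
# scanner cloud
k=(W[...,2]>50)&(W[...,2]<75)&(W[...,0]>360)&(W[...,0]<580)&(W[...,1]<-320)&(W[...,1]>-460)
P=W[k];print(len(P),P.min(0).round(),P.max(0).round())
E
```

```text
blue [(466, -265, 78, 41, 2.3, (246, 195))]
yellow [(464, -183, 80, 44, 2.3, (167, 194))]
red [(459, -97, 78, 44, 2.2, (85, 195))]
at [ 467.2 -344.3  271.8] f [-0.6  0.  -0.9] gap 85.1 t 43.1 q [-0.71  0.29  1.44  0.    1.41  0.82]
7331 [ 383. -439.   50.] [ 550. -386.   65.]
```

View pics/w19.png

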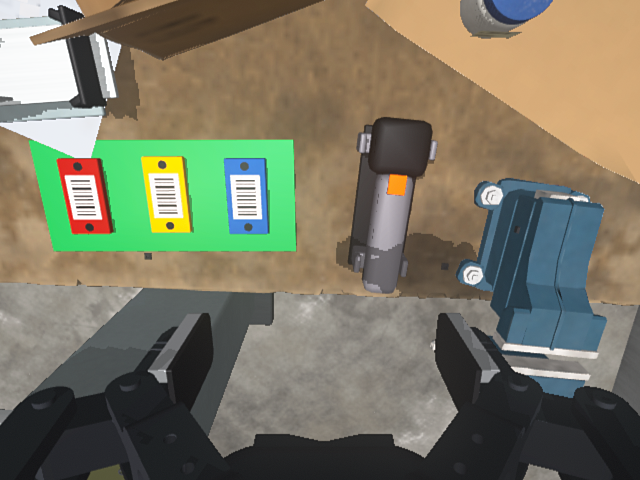

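```bash
python3 - <<'E'
from h import *
im,d,c=pickle.load(open("w19.pkl","rb")); W=cloud(d,c)
k=(W[...,2]>52)&(W[...,2]<75)&(W[...,0]>360)&(W[...,0]<580)&(W[...,1]<-320)&(W[...,1]>-460)
P=W[k]
for x in range(380,555,10):
    g=P[(P[:,0]>=x)&(P[:,0]<x+10)]
    if len(g)>5: print(x,len(g),np.percentile(g[:,1],[2,98]).round(1),g[:,1].mean().round(1),np.percentile(g[:,2],[5,50,95]).round(1))
top=P[(P[:,2]>57)&(P[:,0]<490)]
(x,y),(a,b),_=r=cv2.minAreaRect(top[:,:2].astype(np.float32));print(r,cv2.boxPoints(r).round(1))
r=cv2.minAreaRect(P[:,:2].astype(np.float32));print(r,cv2.boxPoints(r).round(1))
E
```

```text
380 136 [-417.9 -389.9] -404.1 [56.3 59.2 61.3]
390 321 [-419.8 -388.7] -403.5 [55.1 60.4 62. ]
400 316 [-420.2 -389.2] -404.0 [55.1 60.5 62.1]
410 337 [-421.5 -389.7] -404.8 [54.7 60.3 62. ]
420 345 [-422.2 -390.5] -405.3 [54.2 60.5 61.9]
430 346 [-422.6 -390.9] -406.0 [54.8 60.3 61.9]
440 361 [-423.  -391.4] -406.4 [54.5 60.4 61.9]
450 362 [-423.2 -392.2] -406.9 [54.6 60.3 62.1]
460 384 [-424.3 -392.6] -407.9 [54.7 60.2 62. ]
470 386 [-425.  -393.4] -408.2 [54.5 60.2 62. ]
480 391 [-426.  -393.8] -408.7 [54.9 60.5 63.1]
490 402 [-425.9 -395.6] -409.7 [53.7 61.1 63.5]
500 567 [-434.4 -387.8] -411.0 [54.9 59.4 61.8]
510 666 [-435.6 -387. ] -410.7 [56.2 60.6 62. ]
520 682 [-436.  -387.7] -411.2 [56.3 60.6 62.1]
530 692 [-436.4 -388.1] -411.6 [56.  60.5 61.9]
540 552 [-434.9 -389.9] -410.9 [53.2 58.8 61.1]
((437.08502197265625, -407.24249267578125), (30.55040740966797, 107.6596908569336), 86.64281463623047) [[ 382.5 -419.3]
 [ 489.9 -425.6]
 [ 491.7 -395.1]
 [ 384.2 -388.8]]
((466.0765686035156, -408.9220886230469), (52.01491165161133, 165.70465087890625), 86.41382598876953) [[ 381.8 -429.7]
 [ 547.1 -440.1]
 [ 550.4 -388.1]
 [ 385.  -377.8]]
```

```bash
python3 - <<'E'
from h import *
plan(((476,-409.2,110),Rdown(-3.1)),((476,-409.2,34),Rdown(-3.1)))
E
```

```text
at [ 467.2 -344.3  271.8] f [-0.6  0.  -0.9] gap 85.1 t 43.1 q [-0.71  0.29  1.44  0.    1.41  0.82]
[0.0066, 0.0657, 0.1616] [-0.003, 0.001, 0.092] mm 175 deg 5 world [ 476.  -409.2  110. ]
[0.0066, 0.0659, 0.2376] [-0.003, 0.001, 0.092] mm 76 deg 0 world [ 476.  -409.2   34. ]
```

Emit:
{"op": "jog_arm", "data": {
  "rows": [0.003, 0.03, 0.02, 0, 0, 0.05, 0.0065, 0.055, 0.05, 0, 0, 0.092, 0.0065, 0.065, 0.09, 0, 0, 0.092, 0.0065, 0.065, 0.13, 0, 0, 0.092, 0.0065, 0.065, 0.15, 0, 0, 0.092, 0.0065, 0.065, 0.15, 0, 0, 0.092, 0.0065, 0.065, 0.15, 0, 0, 0.092]
}}

```text
clock: 43.8
tcp_pos: [477.1, -408.3, 122.7]
orientation: [-0.001, 1.0, -0.026, -0.0]
force: [0.4, -0.5, 1.0]
finger_gap: 85.8
```

```bash
python3 - <<'E'
from h import *
im,d,c=snap("wrist","w20"); W=cloud(d,c)
k=(W[...,2]>57)&(W[...,2]<66)&(W[...,0]>380)&(W[...,0]<560)&(W[...,1]<-320)&(W[...,1]>-460)
P=W[k]
for x in range(430,560,20):
    g=P[(P[:,0]>=x)&(P[:,0]<x+20)]
    if len(g)>5: print(x,len(g),np.percentile(g[:,1],[2,98]).round(1),g[:,2].mean().round(1))
print(P[:,0].max())
plan(((476,-409.2,34),Rdown(-3.1)))
E
```

```text
430 1548 [-422.2 -393.5] 60.4
450 1684 [-423.4 -394.7] 60.4
470 1802 [-424.4 -395.8] 60.6
490 2168 [-433.4 -391.1] 60.4
510 3490 [-435.3 -389.7] 60.5
530 3149 [-435.9 -390.9] 60.0
548.0766568805498
at [ 477.7 -409.2  123.8] f [0.5 0.8 0.7] gap 85.7 t 43.85 q [-0.78  0.48  1.54  0.    1.12  0.85]
[-0.0019, 0.0001, 0.0898] [0.0, -0.001, 0.002] mm 90 deg 0 world [ 476.  -409.2   34. ]
```

Emit:
{"op": "jog_arm", "data": {
  "rows": [-0.001, 0.0005, 0.03, 0, 0, 0, -0.001, 0.0005, 0.06, 0, 0, 0, -0.001, 0.0005, 0.08, 0, 0, 0, -0.001, 0.0005, 0.089, 0, 0, 0, -0.001, 0.0005, 0.089, 0, 0, 0, -0.001, 0.0005, 0.089, 0, 0, 0]
}}

```text
clock: 44.45
tcp_pos: [476.9, -410.9, 35.2]
orientation: [0.001, 1.0, -0.027, 0.001]
force: [-0.7, -0.2, 0.1]
finger_gap: 85.5
```

Emit:
{"op": "jog_arm", "data": {
  "rows": [0, 0, 0, 0, 0, 0, 0, 0, 0, 0, 0, 0, 0, 0, 0, 0, 0, 0, 0, 0, 0, 0, 0, 0, 0, 0, 0, 0, 0, 0, 0, 0, 0, 0, 0, 0, 0, 0, 0, 0, 0, 0],
  "jaw": 0
}}

```text
clock: 45.15
tcp_pos: [476.2, -410.3, 34.3]
orientation: [-0.0, 1.0, -0.027, 0.001]
force: [-0.6, 1.0, 5.6]
finger_gap: 33.6
```

```bash
python3 - <<'E'
from h import *
plan()
E
```

```text
at [ 476.2 -410.3   34.3] f [-0.6  1.   5.6] gap 33.6 t 45.15 q [-0.78  0.58  1.62  0.    0.94  0.85]
```

Emit:
{"op": "jog_arm", "data": {
  "rows": [0, 0, -0.01, 0, 0, 0, 0, 0, -0.025, 0, 0, 0, 0, 0, -0.04, 0, 0, 0, 0, 0, -0.06, 0, 0, 0, 0, 0, -0.08, 0, 0, 0, 0, 0, -0.1, 0, 0, 0, 0, 0, -0.12, 0, 0, 0, 0, 0, -0.13, 0, 0, 0, 0, 0, -0.13, 0, 0, 0, 0, 0, -0.13, 0, 0, 0]
}}

```text
clock: 46.15
tcp_pos: [475.3, -409.7, 162.9]
orientation: [-0.001, 1.0, -0.027, -0.0]
force: [-0.1, 0.5, -1.9]
finger_gap: 33.3
```

```bash
python3 - <<'E'
from h import *
im,d,c=snap("wrist","w21"); W=cloud(d,c)
k=(W[...,2]>140)&(W[...,0]>440)&(W[...,0]<580)&(W[...,1]<-360)&(W[...,1]>-460)&(W[...,2]<220)
P=W[k];
for x in range(480,580,10):
    g=P[(P[:,0]>=x)&(P[:,0]<x+10)]
    if len(g)>5: print(x,len(g),np.percentile(g[:,1],[2,98]).round(1),np.median(g[:,2]).round(1))
B=rects(im,c,"blue",10);print(B)
plan()
E
```

```text
480 14162 [-458.1 -371.3] 202.8
490 5295 [-426.5 -361.5] 191.2
500 3584 [-435.5 -390.7] 188.5
510 4994 [-436.9 -389.3] 189.2
520 5440 [-437.4 -389.8] 189.2
530 5883 [-438.  -390.4] 189.1
540 5341 [-436.3 -391.8] 187.0
[(466, -265, 79, 41, 2.2, (140, 244))]
at [ 475.1 -409.5  162.3] f [-0.5 -0.2 -2.4] gap 33.5 t 46.2 q [-0.78  0.44  1.49  0.    1.21  0.85]
```

View pics/w21.png

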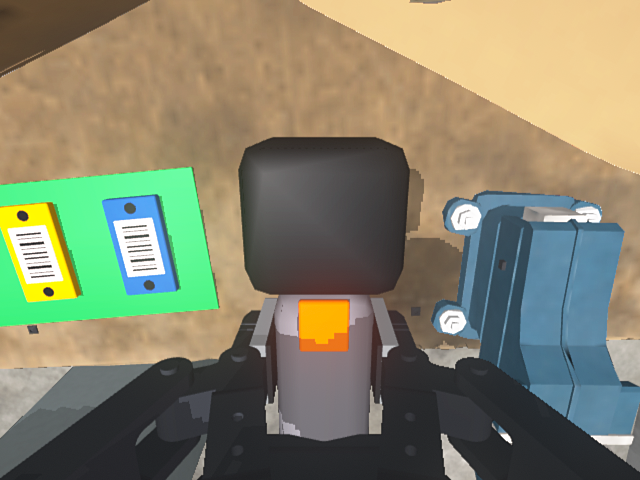

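Emit:
{"op": "jog_arm", "data": {
  "rows": [-0.01, -0.02, 0, 0, 0, 0, -0.025, -0.05, 0, 0, 0, 0, -0.04, -0.085, 0.01, 0, 0, 0, -0.055, -0.115, 0.02, 0, 0, 0, -0.065, -0.135, 0.035, 0, 0, 0, -0.068, -0.145, 0.045, 0, 0, 0, -0.068, -0.145, 0.05, 0, 0, 0, -0.068, -0.145, 0.05, 0, 0, 0, -0.068, -0.145, 0.05, 0, 0, 0]
}}

```text
clock: 47.1
tcp_pos: [416.5, -262.7, 113.6]
orientation: [-0.0, 1.0, -0.027, 0.0]
force: [0.3, -0.9, -2.3]
finger_gap: 33.1
```

```bash
python3 - <<'E'
from h import *
im,d,c=snap("scene","sc22")
HSV["red"]=((0,120,40),(8,255,255))
for k in("blue","yellow","red"): print(k,[q for q in rects(im,c,k,10) if 60<q[2]<95 and q[0]>350])
s=Rdown(-3.1)
plan(((415,-262,112),s),((412,-179,112),s),((413,-93.5,112),s))
E
```

```text
blue [(461, -270, 74, 37, 1.6, (359, 354)), (710, -463, 61, 47, 32.7, (479, 341))]
yellow [(590, -661, 84, 42, 45.6, (531, 408)), (459, -199, 83, 26, 175.7, (335, 341))]
red [(455, -101, 78, 39, 1.6, (310, 325))]
at [ 416.6 -262.9  113.8] f [ 0.1 -0.  -1.6] gap 33.7 t 47.15 q [-0.65  0.33  1.85  0.    0.97  0.98]
[-0.0017, -0.0008, 0.0018] [-0.0, -0.001, -0.0] mm 3 deg 0 world [ 415. -262.  112.]
[-0.0092, -0.0835, 0.0018] [-0.0, -0.001, -0.0] mm 83 deg 0 world [ 412. -179.  112.]
[-0.0128, -0.1689, 0.0018] [-0.0, -0.001, -0.0] mm 86 deg 0 world [413.  -93.5 112. ]
```

Emit:
{"op": "jog_arm", "data": {
  "rows": [-0.001, 0, 0, 0, 0, 0, -0.001, 0, 0, 0, 0, 0, -0.001, 0, 0, 0, 0, 0, -0.001, 0, 0, 0, 0, 0, -0.001, 0, 0, 0, 0, 0, -0.001, 0, 0, 0, 0, 0, -0.001, 0, 0, 0, 0, 0, -0.001, 0, 0, 0, 0, 0, -0.001, 0, 0, 0, 0, 0, -0.001, 0, 0, 0, 0, 0, -0.001, 0, 0, 0, 0, 0, -0.001, 0, 0, 0, 0, 0, -0.001, 0, 0, 0, 0, 0]
}}

```text
clock: 48.45
tcp_pos: [414.7, -261.6, 113.6]
orientation: [-0.0, 1.0, -0.027, 0.0]
force: [0.6, -0.1, -2.0]
finger_gap: 33.2
```

Emit:
{"op": "jog_arm", "data": {
  "rows": [-0.002, -0.02, 0, 0, 0, 0, -0.004, -0.05, 0, 0, 0, 0, -0.008, -0.075, 0, 0, 0, 0, -0.008, -0.083, 0, 0, 0, 0, -0.008, -0.083, 0, 0, 0, 0, -0.008, -0.083, 0, 0, 0, 0, -0.008, -0.083, 0, 0, 0, 0, -0.008, -0.083, 0, 0, 0, 0, -0.008, -0.083, 0, 0, 0, 0, -0.008, -0.083, 0, 0, 0, 0, -0.008, -0.083, 0, 0, 0, 0, -0.008, -0.083, 0, 0, 0, 0, -0.008, -0.083, 0, 0, 0, 0, -0.008, -0.083, 0, 0, 0, 0, -0.008, -0.083, 0, 0, 0, 0, -0.008, -0.083, 0, 0, 0, 0, -0.008, -0.083, 0, 0, 0, 0, -0.008, -0.083, 0, 0, 0, 0]
}}

```text
clock: 50.25
tcp_pos: [411.2, -178.2, 113.7]
orientation: [-0.0, 1.0, -0.027, 0.0]
force: [-0.6, -0.1, -2.2]
finger_gap: 33.2
```

```bash
python3 - <<'E'
from h import *
im,d,c=snap("wrist","w23")
HSV["red"]=((0,120,40),(8,255,255))
for k in("blue","yellow","red"): print(k,rects(im,c,k,10))
s=Rdown(-3.1)
plan(((412,-179,112),s),((413,-93.5,112),s))
E
```

```text
blue [(466, -265, 79, 42, 2.2, (460, 149))]
yellow [(491, -181, 42, 26, 92.3, (320, 114))]
red [(459, -96, 79, 43, 2.4, (185, 174))]
at [ 411.2 -178.3  113.7] f [ 1.  -0.4 -1. ] gap 33.4 t 50.3 q [-0.5   0.28  1.93  0.    0.93  1.12]
[0.0009, 0.0007, 0.0017] [-0.001, -0.0, 0.0] mm 2 deg 0 world [ 412. -179.  112.]
[-0.0027, -0.0847, 0.0018] [-0.001, -0.0, 0.0] mm 86 deg 0 world [413.  -93.5 112. ]
```

Emit:
{"op": "jog_arm", "data": {
  "rows": [-0.001, -0.02, 0, 0, 0, 0, -0.002, -0.05, 0, 0, 0, 0, -0.003, -0.075, 0, 0, 0, 0, -0.003, -0.085, 0, 0, 0, 0, -0.003, -0.085, 0, 0, 0, 0, -0.003, -0.085, 0, 0, 0, 0, -0.003, -0.085, 0, 0, 0, 0, -0.003, -0.085, 0, 0, 0, 0, -0.003, -0.085, 0, 0, 0, 0, -0.003, -0.085, 0, 0, 0, 0, -0.003, -0.085, 0, 0, 0, 0, -0.003, -0.085, 0, 0, 0, 0, -0.003, -0.085, 0, 0, 0, 0, -0.003, -0.085, 0, 0, 0, 0, -0.003, -0.085, 0, 0, 0, 0, -0.003, -0.085, 0, 0, 0, 0, -0.003, -0.085, 0, 0, 0, 0, -0.003, -0.085, 0, 0, 0, 0]
}}

```text
clock: 52.1
tcp_pos: [412.8, -93.2, 113.8]
orientation: [-0.0, 1.0, -0.027, 0.0]
force: [-0.5, -0.9, -2.0]
finger_gap: 33.4
```

```bash
python3 - <<'E'
from h import *
im,d,c=snap("wrist","w24"); HSV["red"]=((0,120,40),(8,255,255)); print(rects(im,c,"red",10),rects(im,c,"yellow",10))
plan(((475.8,-410.2,163),Rdown(-3.1)))
E
```

```text
[(489, -94, 41, 19, 91.8, (318, 122))] [(464, -181, 80, 43, 2.4, (462, 154))]
at [412.8 -93.2 113.8] f [ 0.1 -0.3 -1.7] gap 33.5 t 52.15 q [-0.32  0.25  1.98  0.    0.91  1.3 ]
[0.08, 0.3131, -0.0495] [-0.001, -0.0, 0.0] mm 327 deg 0 world [ 475.8 -410.2  163. ]
```

Emit:
{"op": "jog_arm", "data": {
  "rows": [0.005, 0.01, -0.02, 0, 0, 0, 0.015, 0.04, -0.045, 0, 0, 0, 0.025, 0.075, -0.05, 0, 0, 0, 0.035, 0.115, -0.05, 0, 0, 0, 0.045, 0.155, -0.05, 0, 0, 0, 0.055, 0.195, -0.05, 0, 0, 0, 0.065, 0.235, -0.05, 0, 0, 0, 0.075, 0.275, -0.05, 0, 0, 0, 0.08, 0.3, -0.05, 0, 0, 0, 0.08, 0.313, -0.05, 0, 0, 0, 0.08, 0.313, -0.05, 0, 0, 0, 0.08, 0.313, -0.05, 0, 0, 0, 0.08, 0.313, -0.05, 0, 0, 0]
}}

```text
clock: 53.45
tcp_pos: [475.3, -408.1, 163.3]
orientation: [-0.001, 1.0, -0.026, -0.0]
force: [-1.2, -1.3, -1.4]
finger_gap: 33.2
```

```bash
python3 - <<'E'
from h import *
im,d,c=snap("wrist","w25"); W=cloud(d,c)
k=(W[...,2]>175)&(W[...,0]>500)&(W[...,0]<580)&(W[...,1]<-360)&(W[...,1]>-460)&(W[...,2]<220)
P=W[k];print(P[:,0].max(),np.percentile(P[:,1],[2,98]),np.median(P[:,2]))
plan(((475.8,-410.2,80),Rdown(-3.1)),((475.8,-410.2,36),Rdown(-3.1)))
E
```

```text
549.256490041979 [-435.42401246 -388.60822859] 189.2771741604514
at [ 475.5 -408.2  163.5] f [ 0.5  1.3 -1.9] gap 33.4 t 53.5 q [-0.78  0.44  1.49  0.    1.21  0.85]
[0.0005, 0.0021, 0.0835] [-0.002, 0.001, 0.001] mm 84 deg 0 world [ 475.8 -410.2   80. ]
[0.0005, 0.0022, 0.1275] [-0.002, 0.001, 0.001] mm 44 deg 0 world [ 475.8 -410.2   36. ]
```

Emit:
{"op": "jog_arm", "data": {
  "rows": [0, 0.0015, 0.03, 0, 0, 0, 0, 0.0015, 0.06, 0, 0, 0, 0, 0.0015, 0.085, 0, 0, 0, 0, 0.0015, 0.1, 0, 0, 0, 0, 0.0015, 0.112, 0, 0, 0, 0, 0.0015, 0.12, 0, 0, 0, 0, 0.0015, 0.124, 0, 0, 0, 0, 0.0015, 0.127, 0, 0, 0, 0, 0.0015, 0.127, 0, 0, 0, 0, 0.0015, 0.127, 0, 0, 0]
}}

```text
clock: 54.5
tcp_pos: [476.1, -411.9, 37.1]
orientation: [-0.0, 1.0, -0.027, 0.001]
force: [0.7, 0.4, -1.9]
finger_gap: 33.6
```

```bash
python3 - <<'E'
from h import *
im,d,c=snap("wrist","w26"); W=cloud(d,c)
k=(W[...,2]>50)&(W[...,0]>500)&(W[...,0]<580)&(W[...,1]<-360)&(W[...,1]>-460)&(W[...,2]<100)
P=W[k];print(P[:,0].max(),np.percentile(P[:,1],[2,98]),np.median(P[:,2]))
plan()
E
```

```text
550.0132173316398 [-439.15754939 -392.37221455] 63.168001171007205
at [ 476.  -411.9   37.2] f [ 0.5 -0.4 -1.4] gap 33.4 t 54.55 q [-0.78  0.58  1.62  0.    0.94  0.84]
```

Emit:
{"op": "jog_arm", "data": {
  "rows": [0, -0.0015, 0, 0, 0, 0, 0, -0.0015, 0.001, 0, 0, 0, 0, -0.0015, 0.0025, 0, 0, 0, 0, -0.0015, 0.0025, 0, 0, 0, 0, -0.0015, 0.0025, 0, 0, 0]
}}

```text
clock: 55.05
tcp_pos: [475.9, -410.1, 34.3]
orientation: [-0.0, 1.0, -0.027, 0.0]
force: [-1.4, 0.6, 2.0]
finger_gap: 33.4
```

```bash
python3 - <<'E'
from h import *
im,d,c=snap("wrist","w27"); W=cloud(d,c)
k=(W[...,2]>50)&(W[...,0]>500)&(W[...,0]<580)&(W[...,1]<-360)&(W[...,1]>-460)&(W[...,2]<100)
P=W[k];print(P[:,0].max(),np.percentile(P[:,1],[2,98]),np.median(P[:,2]))
plan()
E
```

```text
549.8664280835972 [-437.38116111 -390.57810835] 60.34654847234656
at [ 475.9 -410.1   34.3] f [0.2 0.6 2.3] gap 33.4 t 55.1 q [-0.78  0.58  1.62  0.    0.94  0.85]
```

The scanner is seated: top at 60.3 mm, as at the start, with light contact. Releasing and backing off.

Emit:
{"op": "jog_arm", "data": {
  "rows": [0, 0, 0, 0, 0, 0, 0, 0, 0, 0, 0, 0, 0, 0, 0, 0, 0, 0, 0, 0, 0, 0, 0, 0, 0, 0, 0, 0, 0, 0, 0, 0, 0, 0, 0, 0],
  "jaw": 1
}}

```text
clock: 55.7
tcp_pos: [475.8, -410.0, 33.9]
orientation: [-0.0, 1.0, -0.027, 0.0]
force: [0.1, 0.2, 0.3]
finger_gap: 85.7
```

Emit:
{"op": "jog_arm", "data": {
  "rows": [0, 0, -0.03, 0, 0, 0, 0, 0, -0.07, 0, 0, 0, 0, 0, -0.12, 0, 0, 0, -0.005, -0.02, -0.17, 0, 0, 0, -0.008, -0.045, -0.21, 0, 0, 0, -0.01, -0.065, -0.238, 0, 0, 0, -0.01, -0.065, -0.238, 0, 0, 0, -0.01, -0.065, -0.238, 0, 0, 0]
}}

```text
clock: 56.5
tcp_pos: [469.5, -344.6, 273.0]
orientation: [0.0, 1.0, -0.026, 0.001]
force: [-0.9, -0.2, 0.1]
finger_gap: 85.6
```

```bash
python3 - <<'E'
from h import *
im,d,c=snap("wrist","w28"); W=cloud(d,c)
HSV["red"]=((0,120,40),(8,255,255))
for q in("blue","yellow","red"): print(q,[r for r in rects(im,c,q,10) if 60<r[2]<95])
k=(W[...,2]>52)&(W[...,2]<75)&(W[...,0]>360)&(W[...,0]<580)&(W[...,1]<-320)&(W[...,1]>-460)
P=W[k]
for x in range(380,555,20):
    g=P[(P[:,0]>=x)&(P[:,0]<x+20)]
    if len(g)>5: print(x,len(g),np.percentile(g[:,1],[2,98]).round(1),np.median(g[:,2]).round(1))
print(P[:,0].min(),P[:,0].max()); plan()
E
```

```text
blue [(466, -265, 79, 41, 2.2, (247, 204))]
yellow [(464, -183, 80, 44, 2.3, (169, 210))]
red [(459, -97, 79, 44, 2.3, (90, 218))]
380 458 [-421.7 -390.6] 60.1
400 664 [-422.6 -391.3] 60.3
420 694 [-424.3 -392. ] 60.3
440 725 [-424.9 -393.2] 60.3
460 764 [-426.3 -394.3] 60.3
480 794 [-427.1 -395.4] 60.7
500 1224 [-436.1 -388.4] 60.2
520 1375 [-437.3 -388.8] 60.6
540 556 [-436.  -390.5] 58.7
383.2687029241083 549.2862992775139
at [ 468.9 -344.6  271.6] f [-0.6  0.1  0.4] gap 85.6 t 56.55 q [-0.71  0.29  1.44  0.    1.41  0.92]
```

View pics/w28.png

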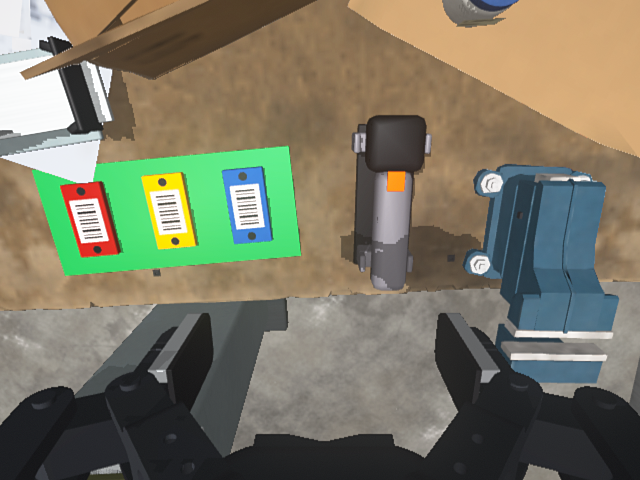

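All three plates lie label up on the mat at (247,204), (169,210) and (90,218). The scanner sits on its rest at (390,200), within about 1–2 mm of where it started, and the arm is clear. Handing in.

```bash
python3 -c "
from workcell import job
print(job.close_job())"
```

```text
the job is handed in; nothing more can be done
None
```

I ran the blue (larger), yellow and red plates through the chute in that order, and all three came out label up. I laid them side by side on the mat. I then held the scanner over each label for over a second in the same order, window about 100 mm up, and put it back on its rest. The job was handed in at 56.6 s of the 210 s allowed.

- **Plates:** in the last picture all three lie flat on the mat, label up. Their centres are about 85 mm apart, and none moved during the scanning.
- **Scanner:** it is seated level, its top at 60.3 mm as at the start. It sits about 1–2 mm sideways of where it lay, against the 12 mm allowed.
- **Robot:** the arm is clear, with the gripper open. I did not measure whether the bottles, the jar or the roller moved, but the arm was never brought near them.
- **Disagreements:**
  - Red was knocked about 50 mm aside during the run, so I measured it again before grasping it.
  - A shadow shortened the first reading of yellow at the pick-up to 70 mm; a corrected colour mask gave 81 mm.
  - Tool position readings scattered by 1–2 mm.

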